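Stack brake pads for bonding under shot cans

ROBOT

A 6-joint arm with a two-finger parallel gripper is mounted at the origin on a cart in front of the work surface, level with it; the furniture and walls round the work are solid. World frame = base frame: x ahead of the robot, y to its left, z up, the work surface at z = 0. Lengths are in m, angles in rad, forces in N, time in s.
With the tool pointing down it reaches from about 0.375 to 0.9 m from the base axis. Payload 3.1 kg.
Tool frame: the origin (TCP) lies on the centre line of the jaws, within the pads' length; the fingertips stand 25 mm ahead of it and the grasp point (between the pads) lies 6 mm ahead of it (manip.tip_extent is the distance from the TCP to the fingertips, in m); z points along the fingers, y is the line along which they close (so a half turn about z gives the same grasp; the last joint's range is limited). The gripper opens to 85 mm and grips with 20 to 120 N. Pads are 22 mm wide; open, the fingers measure 114 mm over their backs; the gripper's body (76 mm by 85 mm) begins 54 mm behind the grasp point. The pads swing forward as they close: fully open they stand 13 mm farther back than shut.
Start: joints at [-1.492, 0.527, 1.433, -0, 1.181, -0.178], TCP at [0.159, -0.604, 0.256] pointing down, gripper open.
Joint ranges: [-3.08, 3.08], [-0.75, 2.2], [0.22, 2.44], [-1.43, 4.57], [0, 2.65], [-2.85, 2.85]. Speed limits (rad/s): [2.79, 2.79, 3.14, 3.14, 3.14, 3.14].

INTERFACE

Orientations are given as a unit quaternion [x, y, z, w].
In Python, from station import readout, imaging, order, manip gives the robot as it stands.
- The arm moves only by the tool move_arm, never from a script. Its argument "rows" is a list of rows, each a list of 7 numbers: the turn, a rotation vector about the tool's x, y, z in degrees, then the shift along the tool's x, y, z in mm, then the closure, from 0 (fully open) to 1 (shut). A call has 1 to 12 rows; each row is the pose to reach, as a shift and turn from the pose commanded when the call began, along the tool's axes at that moment; what a row does not reach only later rows make up. A row lasts 1/12 s, in which the tool goes at most 41.7 mm and 7.16 degrees, less where a joint would pass 70% of its speed; a pose out of reach is approached as far as the arm can. A call with a gripper value outside its range is refused whole. The fingers move at their own pace and stop on an object; "squeeze" is the grip in N (left out, the last holds). Time passes only in rows, so rows that repeat a pose let the fingers close. It gives the time, the measured TCP pose, the force, the opening and the grip force at its end, in the units of the state.
- readout.sense(): the state, without advancing time (a new reading comes with each control period).
- imaging.snapshot(name): name is "scene" or "top" or "wrist"; returns a dict with "img" (384x512x3 uint8, red, green, blue), "z_map" (384x512 float32, m along the optical axis (not along the pixel's ray), 0 where there is no reading), "fovy" (degrees; the focal length in pixels is half the picture's height over the tangent of half this angle, whatever the lens; pixels are square), "cx", "cy" (the principal point, pixels), "k1" (the pictures are not rectified: a ray, as slopes to the right and down, at radius r is drawn at 1 + k1 r^2 times it, then the intrinsics apply), "rvec" (rotation vector, rad) and "tvec" (3), from world to camera coordinates, as OpenCV has them. Camera axes: x right, y down, z forward; pixel columns grow to the right and rows downward; lengths in m; the calibration is good to about 2 mm. A picture is of the moment at which its call begins.
- order.sign_off(): hands the job in; it is judged then, once.
The state is a dict: "t": time; "q": joint angles; "qd": joint speeds; "tau": joint torques, N m; "tcp_pos": TCP position; "tool_rot": TCP orientation; "force": force on the tool from outside, world axes, zero at the start; "ft_torque": the same for the moment, N m; "finger_gap": opening from 0.0 (shut) to 1.0 (fully open); "gripper_force": force on a finger pad.
Only numpy, scipy, OpenCV 4.12 (cv2) and the standard library are available. Lean on these libraries where they do the work, as an engineer would, in place of code of your own. Each camera call takes 0.05 s, during which the arm holds its last target. There are 200 camera calls.

TASK

The adhesive is on: bond every friction block to a steel backing plate of its own. Seat each block flat between the plate's two lugs with its long sides flush with the plate's, and stand one full shot can upright on the middle of each block to press it while it sets. The cans hang on the hook rail and look alike, but some are empty: tell by their weight, leave every can that is not needed hanging on a hook, and do not knock the adhesive bottle.

Things in the scene. Friction and masses are not known exactly. Their poses are not given: they have to be found in the camera images.
- block_a: brown-grey friction block of a brake pad, 80 x 50 x 14 mm (x, y, z), 0.12 kg, loose; 2 or 3 present. Origin: centre of the underside, which has a 1.5 mm chamfer; x along the length, z up. A 5 mm wide groove crosses the top.
- block_b: brown-grey friction block of a brake pad, 80 x 50 x 14 mm (x, y, z), 0.12 kg, loose; 2 or 3 present. Origin: centre of the underside, which has a 1.5 mm chamfer; x along the length, z up. A 5 mm wide groove crosses the top.
- block_c: brown-grey friction block of a brake pad, 80 x 50 x 14 mm (x, y, z), 0.12 kg, loose; 2 or 3 present. Origin: centre of the underside, which has a 1.5 mm chamfer; x along the length, z up. A 5 mm wide groove crosses the top.
- plate_a: steel backing plate, 122 x 50 x 9 mm (x, y, z), 0.4 kg, loose, all 3 present. Origin: centre of the underside; x along it, z up. On its top two lugs, 36 mm wide and 4 mm high, stand across it with 84.5 mm between them (inner faces x = +-42.25 mm); outside each is an ear with a hole. A seated block lies flat between the lugs, its origin 9 mm above this one.
- plate_b: steel backing plate, 122 x 50 x 9 mm (x, y, z), 0.4 kg, loose, all 3 present. Origin: centre of the underside; x along it, z up. On its top two lugs, 36 mm wide and 4 mm high, stand across it with 84.5 mm between them (inner faces x = +-42.25 mm); outside each is an ear with a hole. A seated block lies flat between the lugs, its origin 9 mm above this one.
- plate_c: steel backing plate, 122 x 50 x 9 mm (x, y, z), 0.4 kg, loose, all 3 present. Origin: centre of the underside; x along it, z up. On its top two lugs, 36 mm wide and 4 mm high, stand across it with 84.5 mm between them (inner faces x = +-42.25 mm); outside each is an ear with a hole. A seated block lies flat between the lugs, its origin 9 mm above this one.
- can_a: closed tin can, 50 mm across, 55 high, hung on a hook; all five alike to see: three full (0.64-0.81 kg), two empty (0.12-0.20 kg). Origin: centre of the underside, z up. On the lid a stiff upright strap handle: two legs 44 mm over their outsides in y, 16 mm wide in x, straight from z = 55 to 83 mm, then sloping up to a peak at 98 mm. Pinch both legs from above.
- can_b: closed tin can, 50 mm across, 55 high, hung on a hook; all five alike to see: three full (0.64-0.81 kg), two empty (0.12-0.20 kg). Origin: centre of the underside, z up. On the lid a stiff upright strap handle: two legs 44 mm over their outsides in y, 16 mm wide in x, straight from z = 55 to 83 mm, then sloping up to a peak at 98 mm. Pinch both legs from above.
- can_c: closed tin can, 50 mm across, 55 high, hung on a hook; all five alike to see: three full (0.64-0.81 kg), two empty (0.12-0.20 kg). Origin: centre of the underside, z up. On the lid a stiff upright strap handle: two legs 44 mm over their outsides in y, 16 mm wide in x, straight from z = 55 to 83 mm, then sloping up to a peak at 98 mm. Pinch both legs from above.
- can_d: closed tin can, 50 mm across, 55 high, hung on a hook; all five alike to see: three full (0.64-0.81 kg), two empty (0.12-0.20 kg). Origin: centre of the underside, z up. On the lid a stiff upright strap handle: two legs 44 mm over their outsides in y, 16 mm wide in x, straight from z = 55 to 83 mm, then sloping up to a peak at 98 mm. Pinch both legs from above.
- can_e: closed tin can, 50 mm across, 55 high, hung on a hook; all five alike to see: three full (0.64-0.81 kg), two empty (0.12-0.20 kg). Origin: centre of the underside, z up. On the lid a stiff upright strap handle: two legs 44 mm over their outsides in y, 16 mm wide in x, straight from z = 55 to 83 mm, then sloping up to a peak at 98 mm. Pinch both legs from above.
- hook_rail: fixed steel rail, 500 mm wide along its y, 167 mm high, on two posts with feet. Origin: on the worktop under the middle of the posts; z up. Five hooks (points hook_1 to hook_5) point to its -x; their upturned tips end at x = -106 mm, 165 mm above the worktop. To free a can lift it 25 mm, then draw it at least 60 mm towards the rail's -x.
- hook_1 (a point): where a can hangs on the hook at rail y = -190 mm: a point on the axis of its 8 mm round bar, 75 mm in front of the rail's origin and 150 mm above the worktop. A can hanging here has its origin 90 mm below this point, its handle's legs either side of the bar, its axes along the rail's.
- hook_2 (a point): where a can hangs on the hook at rail y = -95 mm: a point on the axis of its 8 mm round bar, 75 mm in front of the rail's origin and 150 mm above the worktop. A can hanging here has its origin 90 mm below this point, its handle's legs either side of the bar, its axes along the rail's.
- hook_3 (a point): where a can hangs on the hook at rail y = 0 mm: a point on the axis of its 8 mm round bar, 75 mm in front of the rail's origin and 150 mm above the worktop. A can hanging here has its origin 90 mm below this point, its handle's legs either side of the bar, its axes along the rail's.
- hook_4 (a point): where a can hangs on the hook at rail y = 95 mm: a point on the axis of its 8 mm round bar, 75 mm in front of the rail's origin and 150 mm above the worktop. A can hanging here has its origin 90 mm below this point, its handle's legs either side of the bar, its axes along the rail's.
- hook_5 (a point): where a can hangs on the hook at rail y = 190 mm: a point on the axis of its 8 mm round bar, 75 mm in front of the rail's origin and 150 mm above the worktop. A can hanging here has its origin 90 mm below this point, its handle's legs either side of the bar, its axes along the rail's.
- adhesive: red adhesive bottle with a pale nozzle, 24 x 44 x 137 mm, standing; a bystander. Origin: centre of the underside.

How it is judged:
At the end, for the whole second after the job is handed in: Every block lies seated on a plate (within 3.5 mm of its middle both ways and 3.4 degrees, underside 9 +-1.5 mm above the plate's), a full can upright on it within 10 mm of its middle, pressing with over 5 N; every other can hangs on the rail; all at rest (((x of block_a in the frame of plate_a between -0.0035 and 0.0035 m and y of block_a in the frame of plate_a between -0.0035 and 0.0035 m and z of block_a in the frame of plate_a between 0.0075 and 0.0105 m and angle between the x axis of block_a and the x axis of plate_a, either way round below 0.06 rad) or (x of block_a in the frame of plate_b between -0.0035 and 0.0035 m and y of block_a in the frame of plate_b between -0.0035 and 0.0035 m and z of block_a in the frame of plate_b between 0.0075 and 0.0105 m and angle between the x axis of block_a and the x axis of plate_b, either way round below 0.06 rad) or (x of block_a in the frame of plate_c between -0.0035 and 0.0035 m and y of block_a in the frame of plate_c between -0.0035 and 0.0035 m and z of block_a in the frame of plate_c between 0.0075 and 0.0105 m and angle between the x axis of block_a and the x axis of plate_c, either way round below 0.06 rad)) and ((x of block_b in the frame of plate_a between -0.0035 and 0.0035 m and y of block_b in the frame of plate_a between -0.0035 and 0.0035 m and z of block_b in the frame of plate_a between 0.0075 and 0.0105 m and angle between the x axis of block_b and the x axis of plate_a, either way round below 0.06 rad) or (x of block_b in the frame of plate_b between -0.0035 and 0.0035 m and y of block_b in the frame of plate_b between -0.0035 and 0.0035 m and z of block_b in the frame of plate_b between 0.0075 and 0.0105 m and angle between the x axis of block_b and the x axis of plate_b, either way round below 0.06 rad) or (x of block_b in the frame of plate_c between -0.0035 and 0.0035 m and y of block_b in the frame of plate_c between -0.0035 and 0.0035 m and z of block_b in the frame of plate_c between 0.0075 and 0.0105 m and angle between the x axis of block_b and the x axis of plate_c, either way round below 0.06 rad)) and ((x of block_c in the frame of plate_a between -0.0035 and 0.0035 m and y of block_c in the frame of plate_a between -0.0035 and 0.0035 m and z of block_c in the frame of plate_a between 0.0075 and 0.0105 m and angle between the x axis of block_c and the x axis of plate_a, either way round below 0.06 rad) or (x of block_c in the frame of plate_b between -0.0035 and 0.0035 m and y of block_c in the frame of plate_b between -0.0035 and 0.0035 m and z of block_c in the frame of plate_b between 0.0075 and 0.0105 m and angle between the x axis of block_c and the x axis of plate_b, either way round below 0.06 rad) or (x of block_c in the frame of plate_c between -0.0035 and 0.0035 m and y of block_c in the frame of plate_c between -0.0035 and 0.0035 m and z of block_c in the frame of plate_c between 0.0075 and 0.0105 m and angle between the x axis of block_c and the x axis of plate_c, either way round below 0.06 rad)) and ((horizontal distance between can_a and block_a below 0.01 m and angle between can_a's own z axis and vertical below 0.06 rad and contact force between can_a and block_a above 5 N) or (horizontal distance between can_b and block_a below 0.01 m and angle between can_b's own z axis and vertical below 0.06 rad and contact force between can_b and block_a above 5 N) or (horizontal distance between can_c and block_a below 0.01 m and angle between can_c's own z axis and vertical below 0.06 rad and contact force between can_c and block_a above 5 N) or (horizontal distance between can_d and block_a below 0.01 m and angle between can_d's own z axis and vertical below 0.06 rad and contact force between can_d and block_a above 5 N) or (horizontal distance between can_e and block_a below 0.01 m and angle between can_e's own z axis and vertical below 0.06 rad and contact force between can_e and block_a above 5 N)) and ((horizontal distance between can_a and block_b below 0.01 m and angle between can_a's own z axis and vertical below 0.06 rad and contact force between can_a and block_b above 5 N) or (horizontal distance between can_b and block_b below 0.01 m and angle between can_b's own z axis and vertical below 0.06 rad and contact force between can_b and block_b above 5 N) or (horizontal distance between can_c and block_b below 0.01 m and angle between can_c's own z axis and vertical below 0.06 rad and contact force between can_c and block_b above 5 N) or (horizontal distance between can_d and block_b below 0.01 m and angle between can_d's own z axis and vertical below 0.06 rad and contact force between can_d and block_b above 5 N) or (horizontal distance between can_e and block_b below 0.01 m and angle between can_e's own z axis and vertical below 0.06 rad and contact force between can_e and block_b above 5 N)) and ((horizontal distance between can_a and block_c below 0.01 m and angle between can_a's own z axis and vertical below 0.06 rad and contact force between can_a and block_c above 5 N) or (horizontal distance between can_b and block_c below 0.01 m and angle between can_b's own z axis and vertical below 0.06 rad and contact force between can_b and block_c above 5 N) or (horizontal distance between can_c and block_c below 0.01 m and angle between can_c's own z axis and vertical below 0.06 rad and contact force between can_c and block_c above 5 N) or (horizontal distance between can_d and block_c below 0.01 m and angle between can_d's own z axis and vertical below 0.06 rad and contact force between can_d and block_c above 5 N) or (horizontal distance between can_e and block_c below 0.01 m and angle between can_e's own z axis and vertical below 0.06 rad and contact force between can_e and block_c above 5 N)) and ((contact force between can_a and hook_rail above 0.5 N and height (world z) of can_a above 0.045 m and angle between can_a's own z axis and vertical below 0.3 rad) or ((horizontal distance between can_a and block_a below 0.01 m and contact force between can_a and block_a above 1 N) or (horizontal distance between can_a and block_b below 0.01 m and contact force between can_a and block_b above 1 N) or (horizontal distance between can_a and block_c below 0.01 m and contact force between can_a and block_c above 1 N))) and ((contact force between can_b and hook_rail above 0.5 N and height (world z) of can_b above 0.045 m and angle between can_b's own z axis and vertical below 0.3 rad) or ((horizontal distance between can_b and block_a below 0.01 m and contact force between can_b and block_a above 1 N) or (horizontal distance between can_b and block_b below 0.01 m and contact force between can_b and block_b above 1 N) or (horizontal distance between can_b and block_c below 0.01 m and contact force between can_b and block_c above 1 N))) and ((contact force between can_c and hook_rail above 0.5 N and height (world z) of can_c above 0.045 m and angle between can_c's own z axis and vertical below 0.3 rad) or ((horizontal distance between can_c and block_a below 0.01 m and contact force between can_c and block_a above 1 N) or (horizontal distance between can_c and block_b below 0.01 m and contact force between can_c and block_b above 1 N) or (horizontal distance between can_c and block_c below 0.01 m and contact force between can_c and block_c above 1 N))) and ((contact force between can_d and hook_rail above 0.5 N and height (world z) of can_d above 0.045 m and angle between can_d's own z axis and vertical below 0.3 rad) or ((horizontal distance between can_d and block_a below 0.01 m and contact force between can_d and block_a above 1 N) or (horizontal distance between can_d and block_b below 0.01 m and contact force between can_d and block_b above 1 N) or (horizontal distance between can_d and block_c below 0.01 m and contact force between can_d and block_c above 1 N))) and ((contact force between can_e and hook_rail above 0.5 N and height (world z) of can_e above 0.045 m and angle between can_e's own z axis and vertical below 0.3 rad) or ((horizontal distance between can_e and block_a below 0.01 m and contact force between can_e and block_a above 1 N) or (horizontal distance between can_e and block_b below 0.01 m and contact force between can_e and block_b above 1 N) or (horizontal distance between can_e and block_c below 0.01 m and contact force between can_e and block_c above 1 N))) and linear speed of each of block_a, block_b, block_c, can_a, can_b, can_c, can_d, can_e below 0.02 m/s); the robot touches nothing.
It fails at once if the adhesive bottle is knocked (distance of adhesive from where it was at the start of the episode above 0.03 m or angle between adhesive's own z axis and vertical above 0.4 rad).
Of block_a, block_b, block_c only 2 to 3 are there at a start; the rules pass over those that are not, and their reading is None.
At some moment in a run one of block_a, block_b, block_c may be knocked a few centimetres aside while the robot is not near it.
It also fails if it takes over 210 s, if anything falls off the work surface, if the arm or the gripper's body presses on something with over 40 N, if the wrist force passes 120 N, or if a joint passes its speed limit or range.

## Working session

There is one attempt and no reset: what is moved stays moved. The work goes in short steps, Python scripts to look and compute and a tool call to move; the robot and the scene stay as the last step left them, time stands still between calls to the robot, and variables do not carry over. Pictures are saved under pics/ and viewed, at most 14 in all, crops included, and the job is handed in when it is done.

Besides the shell and the picture viewer there is one more tool, called after "Request:" as name([rows], argument=value, ...), one row to a line, values as JSON. move_arm: Moves the arm, as the interface text tells. Its arguments: {"type":"object","properties":{"rows":{"type":"array"},"squeeze":{"type":"number"}},"required":["rows"]}

```bash
ls; mkdir -p pics; cat > h.py <<'E'
import numpy as np, cv2
from scipy.spatial.transform import Rotation as R
from station import readout, imaging, order, manip
def snap(n):
    s=imaging.snapshot(n); return s
def K(s):
    f=s["img"].shape[0]/2/np.tan(np.radians(s["fovy"])/2)
    return f,s["cx"],s["cy"]
def world(s,u,v,z=None):
    """pixels -> world with depth (z None) or on plane world z"""
    f,cx,cy=K(s); u=np.asarray(u,float);v=np.asarray(v,float)
    xd=np.stack([(u-cx)/f,(v-cy)/f],-1); x=xd.copy()
    for _ in range(20): x=xd/(1+s["k1"]*(x**2).sum(-1,keepdims=True))
    d=np.concatenate([x,np.ones(x.shape[:-1]+(1,))],-1)
    Rm=R.from_rotvec(np.ravel(s["rvec"])).as_matrix(); t=np.ravel(s["tvec"])
    o=-Rm.T@t; dw=d@Rm
    if z is None: k=s["z_map"][np.round(v).astype(int),np.round(u).astype(int)][...,None]
    else: k=((z-o[2])/dw[...,2])[...,None]
    return o+k*dw
def cloud(s):
    v,u=np.mgrid[0:384,0:512]; return world(s,u,v)
def save(img,name): cv2.imwrite("pics/"+name,img[...,::-1])
E
python3 - <<'E'
from h import *
a=snap("scene");b=snap("top");
save(np.vstack([a["img"][:300],b["img"][:300]])[:600],"x.png")
save(a["img"],"scene0.png")
save(b["img"],"top0.png")
np.savez("top0.npz",**b);np.savez("scene0.npz",**a)
s=readout.sense();print({k:np.round(v,3) for k,v in s.items()}); print(manip.tip_extent, b["tvec"],b["rvec"],b["fovy"],[n for n in dir(manip) if n[0]!='_'])
E
```

```text
pics
{'t': np.float64(0.1), 'q': array([-1.492,  0.528,  1.434,  0.   ,  1.181, -0.178]), 'qd': array([ 0.001, -0.002, -0.003,  0.   , -0.   , -0.001]), 'tau': array([ 0.0000e+00, -4.4330e+01, -1.7859e+01, -0.0000e+00,  4.0000e-03,
        0.0000e+00]), 'tcp_pos': array([ 0.159, -0.604,  0.255]), 'tool_rot': array([ 0.992,  0.128,  0.   , -0.001]), 'force': array([-0.579,  0.262, -0.514]), 'ft_torque': array([ 0.048, -0.048, -0.008]), 'gripper_force': np.float64(0.0), 'finger_gap': np.float64(0.998)}
0.025 [0.02344477 0.56183047 1.46384793] [ 2.10390722 -2.09938891  0.22757093] 47.81207224179776 ['PlanningError', 'tip_extent']
```

View pics/top0.png

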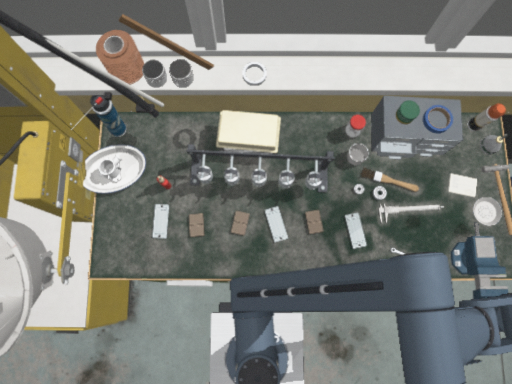

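View pics/scene0.png

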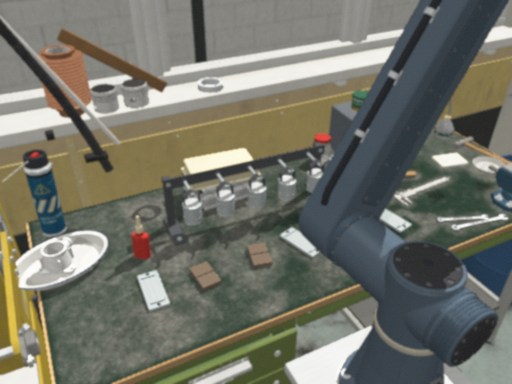

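Top view: plates near (161,221), (276,224), (356,231); three blocks near (196,225), (241,223), (314,222); five cans along row ~172 (cols 204–315); red bottle at (163,181). The scene view agrees.

```bash
cat >> h.py <<'E'
def rect(s,mask,z):
    """sub-pixel-ish footprint of mask on plane z: centre, long-axis yaw, sizes"""
    v,u=np.nonzero(mask); p=world(s,u,v,z)[:,:2]
    c=p.mean(0); C=np.cov((p-c).T); w,V=np.linalg.eigh(C); a=V[:,1]
    return c,np.degrees(np.arctan2(a[1],a[0]))%180,np.sqrt(12*w[::-1]),len(u)
E
python3 - <<'E'
from h import *
b=dict(np.load("top0.npz"));P=cloud(b);img=b["img"].astype(int)
for u,v in [(161,221),(276,224),(356,231),(196,225),(241,223),(314,222)]:
    w=P[v,u]; print((u,v),w.round(3),img[v,u])
hsv=cv2.cvtColor(b["img"],cv2.COLOR_RGB2HSV)
def comp(mask,u,v):
    n,l=cv2.connectedComponents(mask.astype(np.uint8)); return l==l[v,u]
for u,v in [(161,221),(276,224),(356,231)]:
    m=comp((img.sum(2)>390),u,v); print("plate",rect(b,m,0.011))
for u,v in [(194,222),(241,220),(314,220)]:
    d=np.abs(img-np.median(img[v-2:v+3,u-2:u+3].reshape(-1,3),0)).sum(2)
    m=comp((d<60)&(P[...,2]>0.006),u,v);m=cv2.morphologyEx(m.astype(np.uint8),cv2.MORPH_CLOSE,np.ones((3,3)))>0
    print("block",rect(b,m,0.014))
# rail & cans
m=(P[...,2]>0.155)&(P[...,2]<0.175)
v,u=np.nonzero(m); q=P[v,u]; k=(q[:,0]>.5)&(q[:,0]<1); q=q[k]
print(len(q), q.min(0),q.max(0))
r=q[(q[:,0]>np.percentile(q[:,0],50))]
pf=np.polyfit(q[:,1],q[:,0],1);print(pf)
for u,v in [(204,174),(232,175),(260,176),(287,179),(315,180),(163,181)]:
    print((u,v),P[v,u].round(3))
big=cv2.resize(b["img"][140:250,140:380],None,fx=3.33,fy=3.33,interpolation=cv2.INTER_CUBIC);save(big,"topcrop.png")
E
```

```text
(161, 221) [0.466 0.346 0.008] [210 217 218]
(276, 224) [ 0.455 -0.068  0.015] [207 214 216]
(356, 231) [ 0.431 -0.356  0.007] [207 214 216]
(196, 225) [0.45  0.218 0.019] [150 135 120]
(241, 223) [0.459 0.057 0.012] [140 126 112]
(314, 222) [ 0.463 -0.205  0.014] [147 132 117]
plate (array([0.46678077, 0.34811142]), np.float64(178.3043337927209), array([0.12400587, 0.05305351]), 498)
plate (array([ 0.45621668, -0.06850078]), np.float64(16.991081944876868), array([0.12317293, 0.05285604]), 501)
plate (array([ 0.43397913, -0.35266968]), np.float64(11.108412383889771), array([0.12346124, 0.05146003]), 491)
block (array([0.45414941, 0.21784402]), np.float64(2.8806361436016346), array([0.07813305, 0.04723364]), 284)
block (array([0.46136996, 0.06009179]), np.float64(168.23961098754145), array([0.078558  , 0.04875918]), 294)
block (array([ 0.46520274, -0.20373541]), np.float64(9.918437818274498), array([0.07793599, 0.04719131]), 282)
3587 [ 0.50170265 -0.85506018  0.15501807] [0.88450698 0.88805042 0.17499089]
[-0.10316599  0.72703785]
(204, 174) [0.613 0.183 0.115]
(232, 175) [0.608 0.086 0.121]
(260, 176) [ 0.595 -0.009  0.156]
(287, 179) [ 0.583 -0.098  0.164]
(315, 180) [ 0.581 -0.191  0.158]
(163, 181) [0.595 0.329 0.086]
```

View pics/topcrop.png

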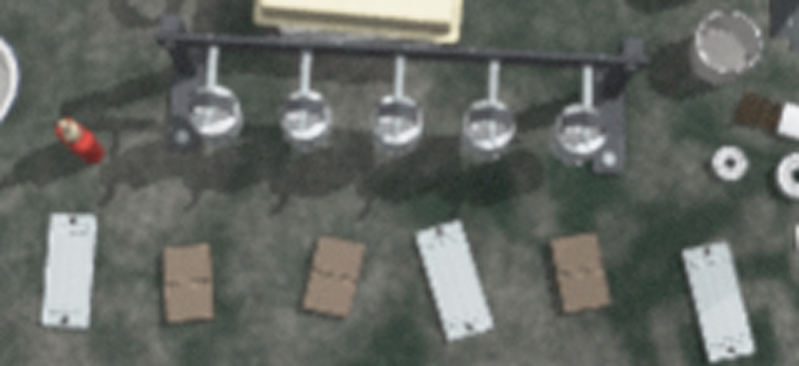

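Enlarged crop: plates centred (69,270), (455,280), (718,300); blocks (188,283), (333,276), (579,273); cans at (214,112), (306,118), (398,120), (489,124), (582,130). The rail is about 2.4° off the picture rows.

```bash
cat > plan.py <<'E'
import json,sys,numpy as np
# usage: plan.py x y z yaw_deg closure [...more]; tracks the commanded pose in cmd.json
try: c=json.load(open("cmd.json"))
except FileNotFoundError: c=[0.159,-0.604,0.256,14.68]
a=[float(v) for v in sys.argv[1:]]
for i in range(0,len(a),4):
    x,y,z,w=a[i:i+4]; t=np.radians(c[3])
    dx,dy=x-c[0],y-c[1]
    row=[0,0,round(c[3]-w,1)]+[round(1000*float(v)) if 0 else round(1000*float(v),1) for v in (dx*np.cos(t)+dy*np.sin(t), dx*np.sin(t)-dy*np.cos(t), c[2]-z)]
    n=max(np.linalg.norm(row[3:])/41.7,abs(row[2])/7.16)
    print(row,"rows>=",int(np.ceil(n))); c=[x,y,z,w]
json.dump(c,open("cmd.json","w"))
E
python3 - <<'E'
from h import *
b=dict(np.load("top0.npz"));P=cloud(b)
X,Y,Z=P[...,0],P[...,1],P[...,2]
m=(Z>0.14)&(Z<0.19)&(X>0.63)&(X<0.72)&(abs(Y)<0.26)
p=P[m];pf=np.polyfit(p[:,1],p[:,0],1)
for _ in range(5):
    r=p[:,0]-np.polyval(pf,p[:,1]);k=abs(r-np.median(r))<0.012;pf=np.polyfit(p[k,1],p[k,0],1)
print("rail line x=a*y+b",pf,k.sum(),"yaw",np.degrees(np.arctan(-pf[0])),"y range",np.percentile(p[k,1],[0,1,99,100]))
# rail extents using plane z=.167 projected from dark pixels row-wise; cans: lid blobs
for (u,v) in [(175,152)]: pass
# can bodies: points 0.11<z<0.125 in lid
for y0 in [.19,.09,0,-.095,-.19]:
    k=(Z>0.105)&(Z<0.13)&(X>.53)&(X<.66)&(abs(Y-y0)<0.05)
    q=P[k]; print(y0,k.sum(),np.median(q[:,:2],0).round(4),q[:,:2].min(0).round(3),q[:,:2].max(0).round(3))
for (u,v) in [(172.5,35),(643,55)]:
    print(world(b,140+u/3.33,140+v/3.33,0.167))
for u in (214,306,398,489,582):pass
print(world(b,140+np.array([214,306,398,489,582])/3.33,140+np.array([112,118,120,124,130])/3.33,0.12).round(4))
E
python3 plan.py 0.465 -0.204 0.12 9.9
```

```text
rail line x=a*y+b [0.05371162 0.66817388] 636 yaw -3.0744948679863793 y range [-0.25530961 -0.25054244  0.23377477  0.23973821]
0.19 92 [0.611  0.1788] [0.595 0.159] [0.643 0.207]
0.09 94 [0.6061 0.0833] [0.589 0.065] [0.639 0.111]
0 86 [ 0.5999 -0.0079] [ 0.585 -0.03 ] [0.635 0.018]
-0.095 98 [ 0.5961 -0.0986] [ 0.58  -0.127] [ 0.628 -0.078]
-0.19 88 [ 0.592  -0.1885] [ 0.575 -0.239] [ 0.659 -0.153]
[0.68058404 0.219834   0.167     ]
[ 0.66009712 -0.25309446  0.167     ]
[[ 0.613   0.1813  0.12  ]
 [ 0.6067  0.0865  0.12  ]
 [ 0.6047 -0.0079  0.12  ]
 [ 0.6006 -0.1012  0.12  ]
 [ 0.5944 -0.1964  0.12  ]]
[0, 0, 4.8, 397.4, -309.4, 136.0] rows>= 13
```

Request:
move_arm([
  [0, 0, 2.4, 200, -155, 40, 0.27],
  [0, 0, 2.4, 200, -155, 40, 0.27],
  [0, 0, 2.4, 200, -155, 40, 0.27],
  [0, 0, 2.4, 200, -155, 40, 0.27],
  [0, 0, 2.4, 200, -155, 40, 0.27],
  [0, 0, 2.4, 200, -155, 40, 0.27],
  [0, 0, 2.4, 200, -155, 40, 0.27],
  [0, 0, 2.4, 200, -155, 40, 0.27],
], squeeze=40)

```text
t: 0.77
tcp_pos: [0.3138, -0.4006, 0.2156]
tool_rot: [0.994, 0.109, -0.0, -0.002]
force: [0.1, -0.6, 0.1]
finger_gap: 0.733
gripper_force: 0.0
```

```bash
python3 - <<'E'
from h import *
import json
# commanded pose after the first half
t=np.radians(14.68);x=0.2;y=-0.155
c=[0.159+x*np.cos(t)+y*np.sin(t),-0.604+x*np.sin(t)-y*np.cos(t),0.216,14.68-2.4];json.dump(c,open("cmd.json","w"))
s=readout.sense();print(c,s["tcp_pos"],R.from_quat(s["tool_rot"]).as_matrix().round(3),s["t"])
E
python3 plan.py 0.465 -0.204 0.13 9.9
```

```text
[np.float64(0.31319110962186636), np.float64(-0.403375720029759), 0.216, 12.28] [ 0.31381726 -0.40056154  0.21560879] [[ 0.976  0.218 -0.001]
 [ 0.218 -0.976  0.003]
 [-0.001 -0.003 -1.   ]] 0.7667
[0, 0, 2.4, 190.7, -162.5, 86.0] rows>= 7
```

Request:
move_arm([
  [0, 0, 2.4, 190.7, -162.5, 86, 0.27],
  [0, 0, 2.4, 190.7, -162.5, 86, 0.27],
  [0, 0, 2.4, 190.7, -162.5, 86, 0.27],
  [0, 0, 2.4, 190.7, -162.5, 86, 0.27],
  [0, 0, 2.4, 190.7, -162.5, 86, 0.27],
  [0, 0, 2.4, 190.7, -162.5, 86, 0.27],
  [0, 0, 2.4, 190.7, -162.5, 86, 0.27],
  [0, 0, 2.4, 190.7, -162.5, 86, 0.27],
  [0, 0, 2.4, 190.7, -162.5, 86, 0.27],
])

```text
t: 1.52
tcp_pos: [0.4651, -0.2053, 0.13]
tool_rot: [0.996, 0.087, 0.0, 0.0]
force: [-0.4, -0.3, 0.0]
finger_gap: 0.734
gripper_force: 0.0
```

```bash
cat > meas.py <<'E'
# segment blocks & plates in the top picture
from h import *
def find(s=None):
    s=s or snap("top");P=cloud(s);img=s["img"].astype(int);out=[]
    reg=(P[...,0]>.36)&(P[...,0]<.54)&(abs(P[...,1])<.45)&(P[...,2]<0.06)
    hsv=cv2.cvtColor(s["img"],cv2.COLOR_RGB2HSV).astype(int)
    for name,m,z in (("plate",(img.sum(2)>390)&(hsv[...,1]<40)&(img[...,0]<img[...,2]+15),.010),("block",(P[...,2]>.006)&(img[...,0]-img[...,2]>18)&(img.sum(2)>240),.014)):
        m=cv2.morphologyEx((m&reg).astype(np.uint8),cv2.MORPH_CLOSE,np.ones((3,3)))
        n,l,st,_=cv2.connectedComponentsWithStats(m,connectivity=4)
        for i in range(1,n):
            if st[i,4]>60: out.append((name,)+rect(s,l==i,z))
    return out
if __name__=="__main__":
    for o in find(): print(o[0],o[1].round(4),round(o[2],1),o[3].round(4),o[4])
E
python3 meas.py; python3 - <<'E'
from h import *
s=snap("wrist");save(cv2.resize(s["img"],None,fx=1.5,fy=1.5),"w1.png");np.savez("w1.npz",**s)
r=readout.sense();print(r["t"],r["tcp_pos"],R.from_quat(r["tool_rot"]).as_euler("xyz",degrees=True),s["tvec"])
E
```

```text
plate [0.467  0.3483] 178.4 [0.1243 0.0528] 498
plate [ 0.4363 -0.3592] 11.8 [0.1236 0.0431] 338
block [0.4529 0.2171] 4.5 [0.0798 0.0492] 303
1.6167 [ 0.46454829 -0.20633896  0.13066392] [ 1.79916296e+02 -4.11202616e-02  9.82326024e+00] [-0.28418919  0.40237748  0.38307042]
```

View pics/w1.png

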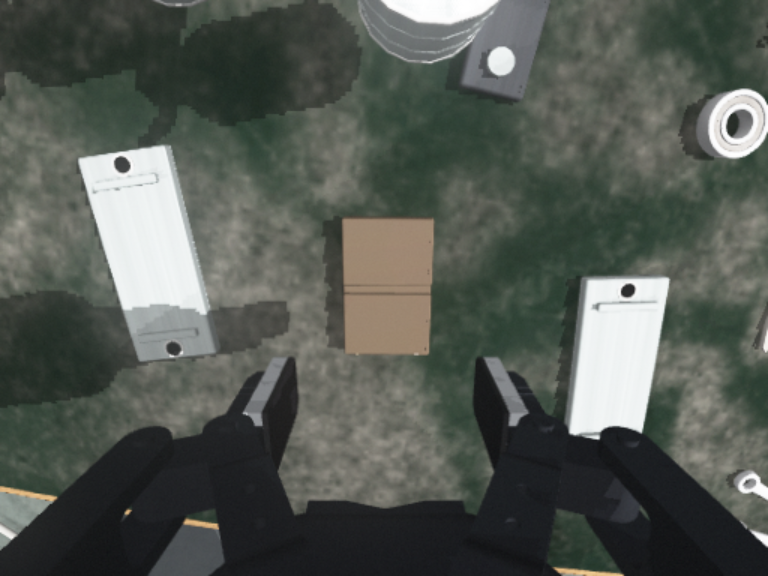

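Wrist view (1.5x): block centre about (388,286), plates around (148,252) and (623,357), all sharp enough to measure. I'll use these for the first pick.

```bash
cat > wr.py <<'E'
from h import *
def seg(s,u,v,z,tol=70,sub=None):
    img=cv2.medianBlur(s["img"],3).astype(int);ref=np.median(img[v-2:v+3,u-2:u+3].reshape(-1,3),0)
    m=(np.abs(img-ref).sum(2)<tol).astype(np.uint8);m=cv2.morphologyEx(m,cv2.MORPH_CLOSE,np.ones((3,3)))
    n,l=cv2.connectedComponents(m,connectivity=4);m=l==l[v,u]
    vv,uu=np.nonzero(m);p=world(s,uu,vv,z)[:,:2].astype(np.float32)
    (c,wh,a)=cv2.minAreaRect(p*1000)
    c=np.array(c)/1000; 
    if wh[0]<wh[1]: a+=90
    a=(a+90)%180-90
    q=rect(s,m,z)
    return c.round(4),round(a,1),np.round(wh,1),q[0].round(4),round((q[1]+90)%180-90,1),(1000*q[2]).round(1)
E
python3 - <<'E'
from wr import *
s=dict(np.load("w1.npz"))
print("block",seg(s,258,170,0.014))
print("plateM px",s["img"][150:240:10,92:125:8].sum(2)[0])
print("plateR",seg(s,413,230,0.010,120))
for t in(100,160,200):print("plateM",seg(s,92,150,0.010,t))
# corners read off the picture
for n,px,z in (("M",[(80,158),(171,146),(215,353),(139,361)],.009),("R",[(582,277),(668,278)],.009),("B",[(342,218),(433,219),(430,354),(345,355)],.014)):
    q=np.array(px)/1.5; print(n,world(s,q[:,0],q[:,1],z)[:,:2].round(4).tolist(),world(s,q[:,0],q[:,1],z)[:,:2].mean(0))
import json;r=readout.sense();json.dump([*r["tcp_pos"],9.83],open("cmd.json","w"));print(r["tcp_pos"])
E
```

```text
block (array([ 0.4612, -0.2063]), 9.3, array([92.2, 54.7]), array([ 0.4696, -0.2076]), np.float64(6.3), array([80.4, 49.2]))
plateM px [718 728 725 720 536]
plateR (array([ 0.4465, -0.354 ]), 11.4, array([103.4,  48.4]), array([ 0.4498, -0.353 ]), np.float64(10.8), array([99.8, 48.7]))
plateM (array([ 0.4728, -0.0697]), 16.9, array([94.8, 49.2]), array([ 0.4775, -0.0689]), np.float64(18.8), array([87.2, 49.7]))
plateM (array([ 0.473 , -0.0698]), 16.8, array([94.9, 49.8]), array([ 0.4775, -0.069 ]), np.float64(19.2), array([87.6, 50.2]))
plateM (array([ 0.4733, -0.0708]), 16.8, array([95. , 52.3]), array([ 0.4772, -0.0701]), np.float64(19.4), array([88.6, 52.1]))
M [[0.5112, -0.0332], [0.5251, -0.0827], [0.4094, -0.1132], [0.3955, -0.0667]] [ 0.46031306 -0.07395167]
R [[0.4931, -0.3171], [0.5013, -0.3678]] [ 0.4972052  -0.34244595]
B [[0.5033, -0.1776], [0.5111, -0.2255], [0.4334, -0.2399], [0.4243, -0.1908]] [ 0.46802761 -0.20845709]
[ 0.46454829 -0.20633896  0.13066392]
```

```bash
python3 plan.py 0.467 -0.2070 0.030 9.9
```

```text
[0, 0, -0.1, 2.3, 1.1, 100.7] rows>= 3
```

Request:
move_arm([
  [0, 0, 0, 2.3, 1.1, 60, 0.27],
  [0, 0, 0, 2.3, 1.1, 80, 0.27],
  [0, 0, 0, 2.3, 1.1, 101, 0.27],
  [0, 0, 0, 2.3, 1.1, 101, 0.27],
  [0, 0, 0, 2.3, 1.1, 101, 0.27],
  [0, 0, 0, 2.3, 1.1, 101, 1],
  [0, 0, 0, 2.3, 1.1, 101, 1],
  [0, 0, 0, 2.3, 1.1, 101, 1],
  [0, 0, 0, 2.3, 1.1, 101, 1],
  [0, 0, 0, 2.3, 1.1, 101, 1],
], squeeze=40)

```text
t: 2.45
tcp_pos: [0.4678, -0.206, 0.031]
tool_rot: [0.996, 0.087, 0.001, 0.001]
force: [-1.4, -1.7, 6.7]
finger_gap: 0.569
gripper_force: 42.2
```

```bash
python3 - <<'E'
from h import *
s=snap("wrist");save(s["img"][100:384],"w2.png");np.savez("w2.npz",**s)
r=readout.sense();print(r["t"],r["tcp_pos"],r["finger_gap"],r["gripper_force"],r["force"])
E
```

```text
2.5 [ 0.46778813 -0.20600248  0.03099591] 0.568201798315584 42.24737673997879 [-2.06867957 -2.09719055  8.30250986]
```

View pics/w2.png

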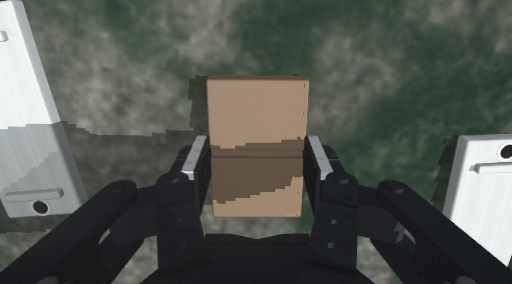

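Block is between the pads: top-face corners (208,178), (309,180), (302,316), (213,316), in full-picture pixels. Lift a little and go over the right-hand plate.

```bash
python3 - <<'E'
from h import *
s=dict(np.load("w2.npz"));q=np.array([(208,178),(309,180),(302,316),(213,316)],float)
for z in (.014,.0145):
    w=world(s,q[:,0],q[:,1],z)[:,:2];print(w.round(4).tolist(),w.mean(0).round(4))
    d=w.mean(0)-np.array([0.4678,-0.2060]);t=np.radians(9.9);print("tool-frame offset x,left",d@[np.cos(t),np.sin(t)],d@[-np.sin(t),np.cos(t)])
import json;json.dump([0.4672,-0.2070,0.0297,9.83],open("cmd.json","w"))
E
python3 plan.py 0.4672 -0.207 0.10 9.83  0.4361 -0.3555 0.14 11.2
```

```text
[[0.5045, -0.1776], [0.5118, -0.2251], [0.4345, -0.2391], [0.426, -0.1899]] [ 0.4692 -0.2079]
tool-frame offset x,left 0.0010451124397604832 -0.0021333298675961392
[[0.5047, -0.1776], [0.5119, -0.225], [0.4349, -0.2389], [0.4264, -0.19]] [ 0.4695 -0.2079]
tool-frame offset x,left 0.0013196614854011392 -0.0021292239876451327
[0, 0, 0.0, 0.0, 0.0, -70.3] rows>= 2
[0, 0, -1.4, -56.0, 141.0, -40.0] rows>= 4
```

```bash
python3 - <<'E'
import json;json.dump([0.4672,-0.2070,0.1000,9.83],open("cmd.json","w"))
E
python3 plan.py 0.4355 -0.3522 0.11 11.2
```

```text
[0, 0, -1.4, -56.0, 137.7, -10.0] rows>= 4
```

Request:
move_arm([
  [0, 0, 0, 0, 0, -35, 1],
  [0, 0, 0, 0, 0, -70.3, 1],
  [0, 0, 0, 0, 0, -70.3, 1],
  [0, 0, 0, 0, 0, -70.3, 1],
])

```text
t: 2.83
tcp_pos: [0.4682, -0.2057, 0.1017]
tool_rot: [0.996, 0.087, 0.002, 0.002]
force: [-0.1, 0.2, -0.5]
finger_gap: 0.565
gripper_force: 42.3
```

Request:
move_arm([
  [0, 0, -1.4, -56, 138, -10, 1],
  [0, 0, -1.4, -56, 138, -10, 1],
  [0, 0, -1.4, -56, 138, -10, 1],
  [0, 0, -1.4, -56, 138, -10, 1],
  [0, 0, -1.4, -56, 138, -10, 1],
  [0, 0, -1.4, -56, 138, -10, 1],
  [0, 0, -1.4, -56, 138, -10, 1],
])

```text
t: 3.42
tcp_pos: [0.4345, -0.349, 0.1084]
tool_rot: [0.995, 0.098, -0.001, -0.002]
force: [-1.3, 0.1, -1.4]
finger_gap: 0.566
gripper_force: 42.3
```

```bash
python3 - <<'E'
from h import *
s=snap("wrist");save(cv2.resize(s["img"],None,fx=1.5,fy=1.5),"w3.png");np.savez("w3.npz",**s)
r=readout.sense();print(r["t"],r["tcp_pos"],R.from_quat(r["tool_rot"]).as_euler("xyz",degrees=True),r["finger_gap"],r["force"])
E
```

```text
3.4667 [ 0.43479591 -0.34849493  0.10858531] [-1.79797249e+02  9.08284388e-02  1.13558554e+01] 0.5679062293841107 [-0.72169047  0.53550979 -0.91760882]
```

View pics/w3.png

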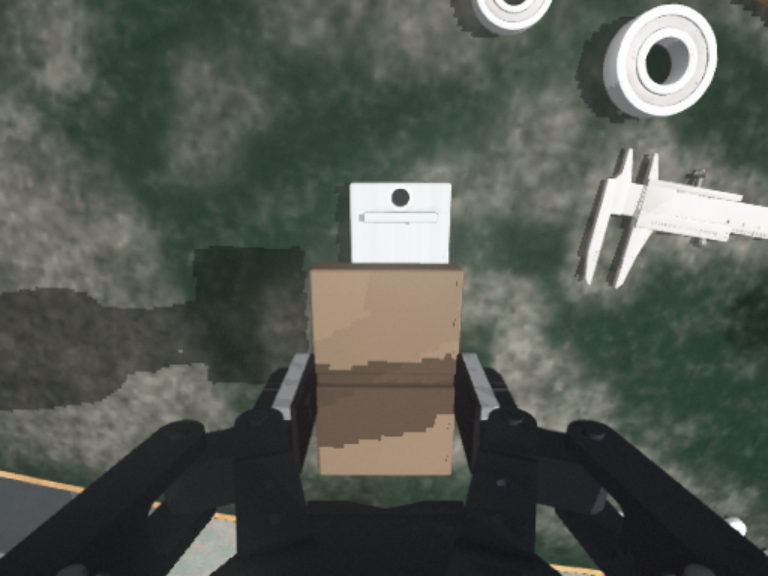

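Plate end seen at (350–450, 183) and block held at centre column ~387; the plate's inner lug edge at row ~222. I need a shift to the right; compute it.

```bash
python3 - <<'E'
from h import *
s=dict(np.load("w3.npz"));tcp=np.array([0.4348,-0.3485]);
def loc(px,z,yaw=11.36):
    q=np.array(px)/1.5;w=world(s,q[:,0],q[:,1],z)[:,:2];t=np.radians(yaw);d=w-tcp
    return np.c_[d@[np.cos(t),np.sin(t)],d@[-np.sin(t),np.cos(t)]].round(4)
p=loc([(350,183),(450,183.5),(352.5,263),(450,263)],.009);print(p,"yaw",np.degrees((p[0,1]+p[1,1]-p[2,1]-p[3,1])/(p[0,0]+p[1,0]-p[2,0]-p[3,0])))
print("lug inner edge?",loc([(358,221),(438,222),(358,213),(438,213)],.013))
for zb in (.0916,):
  print("block top",loc([(311,266),(463,266),(319,475),(452,475)],zb))
S=s["rvec"],s["tvec"];Rm=R.from_rotvec(np.ravel(s["rvec"])).as_matrix();o=-Rm.T@np.ravel(s["tvec"]);d=o[:2]-tcp;t=np.radians(11.36)
print("cam",d@[np.cos(t),np.sin(t)],d@[-np.sin(t),np.cos(t)],o[2],K(s), "axis",Rm[2])
E
```

```text
[[ 0.0615  0.0154]
 [ 0.0613 -0.033 ]
 [ 0.0217  0.0151]
 [ 0.0217 -0.0346]] yaw 1.371057696156881
lug inner edge? [[ 0.0437  0.0116]
 [ 0.0432 -0.0273]
 [ 0.0476  0.0115]
 [ 0.0475 -0.0272]]
block top [[ 0.041   0.0216]
 [ 0.041  -0.0264]
 [-0.0394  0.023 ]
 [-0.0393 -0.0267]]
cam 0.07483073957132934 -0.0023335079405200237 0.22538297145868183 (np.float64(291.4033692426723), array(256.66018389), array(193.18019014)) axis [-0.29229412 -0.05477072 -0.95475877]
```

Request:
move_arm([
  [0, 0, -0.5, 0, 7.3, 0, 1],
  [0, 0, -0.5, 0, 7.3, 25, 1],
  [0, 0, -0.5, 0, 7.3, 50, 1],
  [0, 0, -0.5, 0, 7.3, 57, 1],
  [0, 0, -0.5, 0, 7.3, 57, 1],
  [0, 0, -0.5, 0, 7.3, 57, 1],
])

```text
t: 3.97
tcp_pos: [0.4372, -0.3572, 0.0525]
tool_rot: [0.995, 0.104, -0.0, -0.0]
force: [-0.7, -0.9, -1.3]
finger_gap: 0.567
gripper_force: 42.3
```

```bash
python3 - <<'E'
from h import *
s=snap("wrist");save(cv2.resize(s["img"],None,fx=1.5,fy=1.5),"w4.png");np.savez("w4.npz",**s)
r=readout.sense();print(r["t"],r["tcp_pos"],R.from_quat(r["tool_rot"]).as_euler("xyz",degrees=True),r["finger_gap"],r["force"])
E
```

```text
4.0167 [ 0.4375448  -0.35774742  0.05320136] [ 1.79956599e+02 -2.21389368e-02  1.18689476e+01] 0.566889394394981 [ 0.28075175 -0.28369488 -1.79269384]
```

View pics/w4.png

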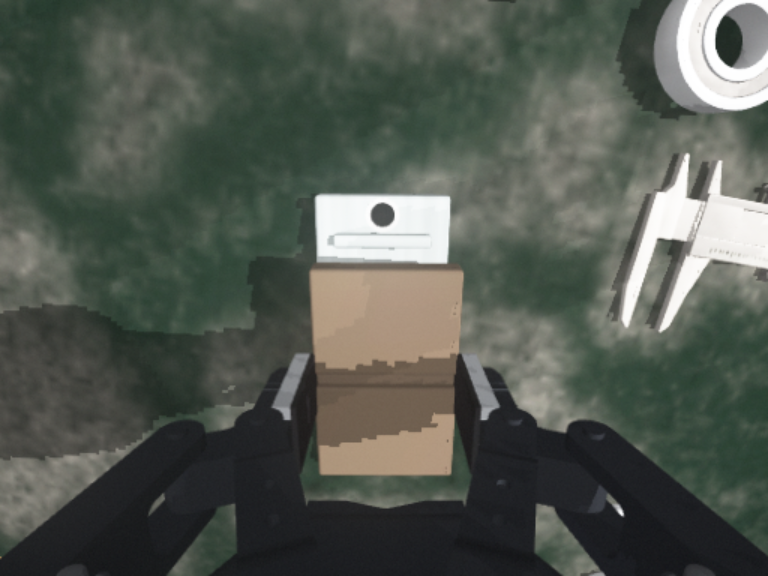

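Plate end at (316–449, 195) and block front edge (311–463, 266), lug inner edge row ~247: nearly aligned, compute the remainder.

```bash
cat > rel.py <<'E'
# tool-frame (x fwd, left) location of 1.5x-view pixels on plane z; args: npz
from h import *
def loc(s,px,z,tcp,yaw):
    q=np.array(px,float)/1.5;w=world(s,q[:,0],q[:,1],z)[:,:2];t=np.radians(yaw);d=w-np.array(tcp[:2])
    return np.c_[d@[np.cos(t),np.sin(t)],d@[-np.sin(t),np.cos(t)]].round(4)
E
python3 - <<'E'
from rel import *
s=dict(np.load("w4.npz"));tcp=[0.4375,-.3577];y=11.87
print("plate end",loc(s,[(315.5,196),(449.5,196),(317,262),(448.5,262)],.009,tcp,y).tolist())
print("lug inner edge",loc(s,[(334,247.5),(431,247.5),(334,235),(431,235)],.013,tcp,y).tolist())
print("block top",loc(s,[(311,266),(463,266),(319,475),(452,475)],.0362,tcp,y).tolist())
E
```

```text
plate end [[0.0606, 0.0244], [0.0606, -0.0241], [0.036, 0.0249], [0.036, -0.0247]]
lug inner edge [[0.0424, 0.0178], [0.0424, -0.0175], [0.047, 0.0177], [0.047, -0.0174]]
block top [[0.0413, 0.0225], [0.0413, -0.0253], [-0.0387, 0.0238], [-0.0387, -0.0257]]
```

Request:
move_arm([
  [0, 0, 0, -1.4, -1.2, 4, 1],
  [0, 0, 0, -1.4, -1.2, 9, 1],
  [0, 0, 0, -1.4, -1.2, 13.5, 1],
  [0, 0, 0, -1.4, -1.2, 13.5, 1],
  [0, 0, 0, -1.4, -1.2, 13.5, 1],
  [0, 0, 0, -1.4, -1.2, 13.5, 0.3],
  [0, 0, 0, -1.4, -1.2, 13.5, 0.3],
  [0, 0, 0, -1.4, -1.2, 13.5, 0.3],
  [0, 0, 0, -1.4, -1.2, 13.5, 0.3],
])

```text
t: 4.77
tcp_pos: [0.4353, -0.3569, 0.039]
tool_rot: [0.995, 0.103, 0.0, 0.0]
force: [0.3, 0.6, -0.8]
finger_gap: 0.698
gripper_force: 0.0
```

Request:
move_arm([
  [0, 0, 0, 0, 0, 4, 0.3],
  [0, 0, 0, 0, 0, 8, 0.3],
  [0, 0, 0, 0, 0, 8, 1],
  [0, 0, 0, 0, 0, 8, 1],
  [0, 0, 0, 0, 0, 8, 1],
  [0, 0, 0, 0, 0, 8, 1],
  [0, 0, 0, 0, 0, 8, 1],
  [0, 0, 0, 0, 0, 8, 0.25],
  [0, 0, 0, 0, 0, 8, 0.25],
  [0, 0, 0, 0, 0, 8, 0.25],
  [0, 0, 0, 0, 0, -35, 0.25],
  [0, 0, 0, 0, 0, -75, 0.25],
])

```text
t: 5.77
tcp_pos: [0.4338, -0.3552, 0.1114]
tool_rot: [0.995, 0.103, -0.003, -0.004]
force: [0.8, -0.9, -0.1]
finger_gap: 0.751
gripper_force: 0.0
```

```bash
python3 - <<'E'
from h import *
s=snap("wrist");save(cv2.resize(s["img"],None,fx=1.5,fy=1.5),"w5.png");np.savez("w5.npz",**s)
r=readout.sense();print(r["t"],r["tcp_pos"],R.from_quat(r["tool_rot"]).as_euler("xyz",degrees=True),r["finger_gap"],r["force"])
E
```

```text
5.8167 [ 0.43783256 -0.359598    0.12101931] [179.51085831  -0.25220447  11.83864881] 0.7526085347300122 [ 1.11469766 -1.26767693  4.79220908]
```

View pics/w5.png

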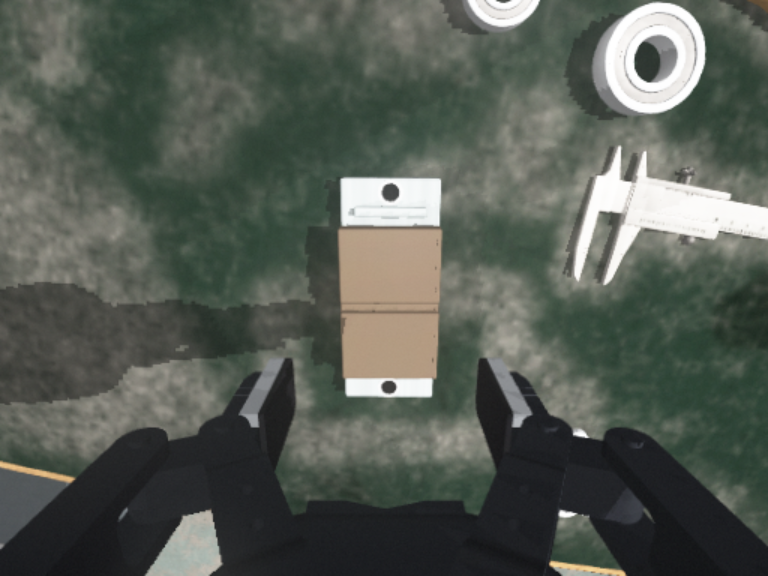

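The block lies between the lugs with both ears showing ((390,192) and (388,387)): seated. Next I'll try depth-based segmentation on the wrist pictures, to save viewing.

```bash
cat > wd.py <<'E'
from h import *
def objs(s,lo=.005,hi=.06,minpx=400):
    """rectangles of raised things, using depth; returns in world"""
    P=cloud(s);Z=P[...,2]
    d=cv2.medianBlur(Z.astype(np.float32),3)
    m=((d>lo)&(d<hi)&(s["z_map"]>0)).astype(np.uint8)
    m[235:]=0 if False else m[235:]
    n,l,st,ce=cv2.connectedComponentsWithStats(m,connectivity=4);out=[]
    for i in range(1,n):
        if st[i,4]<minpx: continue
        k=l==i;p=P[k];zt=np.median(p[:,2]);v,u=np.nonzero(k);w=P[k][:,:2]
        (c,wh,a)=cv2.minAreaRect((1000*w).astype(np.float32))
        if wh[0]<wh[1]:a+=90;wh=wh[::-1]
        out.append((ce[i].round(0),st[i,4],round(float(zt),4),np.round(c,1),round((a+90)%180-90,1),np.round(wh,1)))
    return out
E
python3 - <<'E'
from wd import *
for f in("w1","w5"):
    s=dict(np.load(f+".npz"));P=cloud(s)
    print(f,"table z",[P[v,u,2].round(4) for v,u in ((100,230),(60,220),(100,330))],"block",P[170,258,2],"plate",P[230,413,2],P[150,80,2])
    for o in objs(s):print(*o)
E
```

```text
w1 table z [np.float64(-0.0008), np.float64(-0.0008), np.float64(-0.0002)] block 0.013906279550000789 plate 0.00801073777265765 0.0077705600376715145
[336.  32.] 2667 0.0076 [ 603. -241.] -3.6 [48.7 39.5]
[490.  82.] 1410 0.0094 [ 589.3 -381. ] 88.8 [45.2 34.4]
[ 99. 168.] 8001 0.0084 [460.2 -72.1] 16.7 [122.5  51.5]
[258. 190.] 5420 0.0134 [ 467.7 -207.9] 9.6 [80.4 50.1]
[410. 235.] 5471 0.0084 [ 440.1 -319.8] -81.5 [125.4 107.4]
w5 table z [np.float64(-0.0004), np.float64(-0.0009), np.float64(-0.0005)] block 0.021953233364099906 plate -0.0007293374287532517 -0.00011857829872335968
[334.   8.] 705 0.0095 [ 579.5 -379.3] -67.2 [32.  14.4]
[434.  39.] 3729 0.013 [ 574.3 -452.5] 85.3 [49.9 47.1]
[259. 189.] 9544 0.022 [ 437.7 -357.5] 12.0 [121.9  51.3]
```

```bash
cat > go.py <<'E'
# go.py x y z yaw : row from the pose measured now
import sys,json
from h import *
r=readout.sense();y=R.from_quat(r["tool_rot"]).as_euler("xyz",degrees=True)[2]
json.dump([*r["tcp_pos"],y],open("cmd.json","w"));print("from",r["tcp_pos"].round(4),round(y,2))
import os;os.execvp("python3",["python3","plan.py"]+sys.argv[1:])
E
python3 go.py 0.462 0.059 0.13 -11.8
```

```text
[0, 0, 23.6, 109.5, -404.7, -9.0] rows>= 11
```

Request:
move_arm([
  [0, 0, 23.6, 110, -405, -12, 0.25],
  [0, 0, 23.6, 110, -405, -12, 0.25],
  [0, 0, 23.6, 110, -405, -12, 0.25],
  [0, 0, 23.6, 110, -405, -12, 0.25],
  [0, 0, 23.6, 110, -405, -12, 0.25],
  [0, 0, 23.6, 110, -405, -12, 0.25],
  [0, 0, 23.6, 110, -405, -12, 0.25],
  [0, 0, 23.6, 110, -405, -12, 0.25],
  [0, 0, 23.6, 110, -405, -12, 0.25],
  [0, 0, 23.6, 110, -405, -12, 0.25],
  [0, 0, 23.6, 110, -405, -12, 0.25],
  [0, 0, 23.6, 110, -405, -12, 0.25],
])

```text
t: 6.82
tcp_pos: [0.4603, 0.0645, 0.1266]
tool_rot: [0.995, -0.1, 0.001, 0.0]
force: [0.2, -0.6, 0.9]
finger_gap: 0.752
gripper_force: 0.0
```

Request:
move_arm([
  [0, 0, 0, 0, 0, 0, 0.27],
  [0, 0, 0, 0, 0, 0, 0.27],
  [0, 0, 0, 0, 0, 0, 0.27],
])

```text
t: 7.07
tcp_pos: [0.4605, 0.0604, 0.1262]
tool_rot: [0.995, -0.104, 0.0, 0.0]
force: [0.6, 0.0, 0.2]
finger_gap: 0.73
gripper_force: 0.0
```

```bash
cat > look.py <<'E'
import sys
from wd import *
s=snap("wrist");np.savez(sys.argv[1],**s)
r=readout.sense();y=R.from_quat(r["tool_rot"]).as_euler("xyz",degrees=True);tcp=1000*r["tcp_pos"]
print("t",round(r["t"],2),"tcp",tcp.round(1),"eul",y.round(2),"gap",round(85*float(r["finger_gap"]),1),"gf",round(float(r["gripper_force"]),1),"F",r["force"].round(1))
t=np.radians(y[2])
hi=float(sys.argv[2]) if len(sys.argv)>2 else .06
for o in objs(s,hi=hi):
    d=o[3]-tcp[:2]
    if o[5][0]>70 and o[5][0]<135: print("px",o[0],"n",o[1],"z",o[2],"c",o[3],"yaw",o[4],"wh",o[5],"| tool x,y:",(d@[np.cos(t),np.sin(t)]).round(1),(d@[np.sin(t),-np.cos(t)]).round(1),"turn",round(y[2]-o[4],1))
E
python3 look.py w6
```

```text
t 7.12 tcp [460.4  60.4 126.1] eul [ 1.7999e+02 -1.0000e-02 -1.1960e+01] gap 62.1 gf 0.0 F [-0.1 -0.7 -0.1]
px [407. 160.] n 8472 z 0.0085 c [460.4 -73.4] yaw 17.0 wh [122.6  54.4] | tool x,y: 27.7 130.9 turn -29.0
px [257. 191.] n 5602 z 0.0134 c [463.   57.9] yaw -12.7 wh [80.5 50.1] | tool x,y: 3.1 1.9 turn 0.7
px [ 88. 234.] n 4898 z 0.0132 c [453.9 219.6] yaw 4.4 wh [82.9 62.3] | tool x,y: -39.3 -154.4 turn -16.4
```

Request:
move_arm([
  [0, 0, 0.7, 2, 0, 40, 0.27],
  [0, 0, 0.7, 2, 0, 75, 0.27],
  [0, 0, 0.7, 2, 0, 95, 0.27],
  [0, 0, 0.7, 2, 0, 95, 0.27],
  [0, 0, 0.7, 2, 0, 95, 0.27],
  [0, 0, 0.7, 2, 0, 95, 1],
  [0, 0, 0.7, 2, 0, 95, 1],
  [0, 0, 0.7, 2, 0, 95, 1],
  [0, 0, 0.7, 2, 0, 95, 1],
  [0, 0, 0.7, 2, 0, 30, 1],
  [0, 0, 0.7, 2, 0, 20, 1],
  [0, 0, 0.7, 2, 0, 20, 1],
])

```text
t: 8.12
tcp_pos: [0.4649, 0.0616, 0.1103]
tool_rot: [0.994, -0.109, 0.004, -0.0]
force: [0.7, 0.3, -0.1]
finger_gap: 0.561
gripper_force: 42.1
```

```bash
python3 go.py 0.460 -0.0705 0.11 16.9
```

```text
[0, 0, -29.4, 23.7, 130.1, 0.3] rows>= 5
```

Request:
move_arm([
  [0, 0, -29.4, 24, 130, 0, 1],
  [0, 0, -29.4, 24, 130, 0, 1],
  [0, 0, -29.4, 24, 130, 0, 1],
  [0, 0, -29.4, 24, 130, 0, 1],
  [0, 0, -29.4, 24, 130, 0, 1],
  [0, 0, -29.4, 24, 130, 0, 1],
  [0, 0, -29.4, 24, 130, 0, 1],
  [0, 0, -29.4, 24, 130, 0, 1],
  [0, 0, -29.4, 24, 130, 0, 1],
])

```text
t: 8.87
tcp_pos: [0.4571, -0.0695, 0.1062]
tool_rot: [0.989, 0.147, -0.0, -0.0]
force: [-0.2, 0.5, -1.5]
finger_gap: 0.563
gripper_force: 42.1
```

```bash
cat > held.py <<'E'
# held block versus plate below, in tool axes (mm): x ahead, y right
import sys
from h import *
s=snap("wrist");np.savez(sys.argv[1],**s)
r=readout.sense();e=R.from_quat(r["tool_rot"]).as_euler("xyz",degrees=True);tcp=r["tcp_pos"]
print("t",round(r["t"],2),"tcp",(1000*tcp).round(1),"yaw",e.round(2),"gap",round(85*float(r["finger_gap"]),1),"F",r["force"].round(1))
P=cloud(s)-[tcp[0],tcp[1],0];t=np.radians(e[2]);img=s["img"].astype(int)
X=1000*(P[...,0]*np.cos(t)+P[...,1]*np.sin(t));Y=1000*(P[...,0]*np.sin(t)-P[...,1]*np.cos(t));Z=P[...,2]
zt=tcp[2]-0.031+0.014
def box(m,n):
    m=cv2.erode(m.astype(np.uint8),np.ones((2,2)));nn,l,st,_=cv2.connectedComponentsWithStats(m,connectivity=4)
    if nn<2: print(n,"none");return
    k=l==1+np.argmax(st[1:,4]);x,y=X[k],Y[k]
    # side edges per x-slice -> centre line
    sl=np.arange(np.ceil(x.min()+3),x.max()-3,2);c=[];w=[]
    for a in sl:
        q=y[abs(x-a)<2]
        if len(q)>5: c.append((a,(q.min()+q.max())/2));w.append(np.ptp(q))
    c=np.array(c);f=np.polyfit(c[:,0],c[:,1],1)
    print(n,"n",k.sum(),"x %.1f..%.1f"%tuple(np.percentile(x,[.5,99.5])),"width %.1f"%np.median(w),"centre-line y(0)=%.1f y(mid)=%.1f slope %.1f deg"%(f[1],np.median(c[:,1]),np.degrees(np.arctan(f[0]))))
brown=(img[...,0]-img[...,2]>18)
box(brown&(abs(Z-zt)<.006)&(abs(Y)<40),"block")
box((Z>.005)&(Z<min(.016,zt-.018))&(~brown)&(X<75)&(X>-10)&(abs(Y)<45),"plate")
E
python3 held.py w7
```

```text
t 8.92 tcp [457.2 -69.5 106.2] yaw [-1.7999e+02  1.0000e-02  1.6960e+01] gap 47.9 F [-0.5 -0.4 -1.7]
block n 12359 x -38.7..39.9 width 48.9 centre-line y(0)=1.6 y(mid)=1.6 slope -0.0 deg
plate n 3403 x 24.1..61.9 width 48.7 centre-line y(0)=3.4 y(mid)=3.4 slope -0.1 deg
```

Request:
move_arm([
  [0, 0, 0, 0.5, 1.8, 25, 1],
  [0, 0, 0, 0.5, 1.8, 50, 1],
  [0, 0, 0, 0.5, 1.8, 56, 1],
  [0, 0, 0, 0.5, 1.8, 56, 1],
  [0, 0, 0, 0.5, 1.8, 56, 1],
])

```text
t: 9.33
tcp_pos: [0.4583, -0.0715, 0.0502]
tool_rot: [0.989, 0.147, -0.0, -0.0]
force: [-0.4, 0.6, -0.4]
finger_gap: 0.562
gripper_force: 42.1
```

```bash
python3 held.py w8
```

```text
t 9.38 tcp [458.7 -71.8  50.7] yaw [ 1.7998e+02 -2.0000e-02  1.6940e+01] gap 47.9 F [ 0.6  1.  -0.9]
block n 11970 x -38.4..39.5 width 49.0 centre-line y(0)=1.3 y(mid)=1.3 slope -0.2 deg
plate n 3979 x 37.0..61.3 width 49.1 centre-line y(0)=0.8 y(mid)=0.6 slope -0.2 deg
```

Request:
move_arm([
  [0, 0, 0, 0, -0.6, 4, 1],
  [0, 0, 0, 0, -0.6, 8, 1],
  [0, 0, 0, 0, -0.6, 11.5, 1],
  [0, 0, 0, 0, -0.6, 11.5, 1],
  [0, 0, 0, 0, -0.6, 11.5, 1],
  [0, 0, 0, 0, -0.6, 11.5, 0.3],
  [0, 0, 0, 0, -0.6, 11.5, 0.3],
  [0, 0, 0, 0, -0.6, 11.5, 0.3],
  [0, 0, 0, 0, -0.6, 11.5, 0.3],
])

```text
t: 10.13
tcp_pos: [0.4583, -0.0715, 0.0385]
tool_rot: [0.989, 0.147, 0.0, -0.0]
force: [-0.0, 0.0, -0.2]
finger_gap: 0.698
gripper_force: 0.0
```

Request:
move_arm([
  [0, 0, 0, 0, 0, 4, 0.3],
  [0, 0, 0, 0, 0, 8, 0.3],
  [0, 0, 0, 0, 0, 8, 1],
  [0, 0, 0, 0, 0, 8, 1],
  [0, 0, 0, 0, 0, 8, 1],
  [0, 0, 0, 0, 0, 8, 1],
  [0, 0, 0, 0, 0, 8, 1],
  [0, 0, 0, 0, 0, 8, 0.25],
  [0, 0, 0, 0, 0, 8, 0.25],
  [0, 0, 0, 0, 0, 8, 0.25],
  [0, 0, 0, 0, 0, -35, 0.25],
  [0, 0, 0, 0, 0, -80, 0.25],
])

```text
t: 11.13
tcp_pos: [0.4561, -0.0707, 0.1113]
tool_rot: [0.989, 0.147, -0.005, -0.003]
force: [0.7, -0.8, -0.5]
finger_gap: 0.751
gripper_force: 0.0
```

Request:
move_arm([
  [0, 0, 0, 0, 0, 0, 0.27],
  [0, 0, 0, 0, 0, 0, 0.27],
  [0, 0, 0, 0, 0, 0, 0.27],
])

```text
t: 11.38
tcp_pos: [0.4582, -0.0714, 0.1143]
tool_rot: [0.989, 0.147, 0.0, 0.0]
force: [-0.1, 0.5, 0.4]
finger_gap: 0.726
gripper_force: 0.0
```

```bash
cat > seat.py <<'E'
# seated block versus its plate, in tool axes
import sys
from h import *
s=snap("wrist");np.savez(sys.argv[1],**s)
r=readout.sense();e=R.from_quat(r["tool_rot"]).as_euler("xyz",degrees=True);tcp=r["tcp_pos"]
print("t",round(r["t"],2),"tcp",(1000*tcp).round(1),"yaw",e.round(2),"gap",round(85*float(r["finger_gap"]),1),"F",r["force"].round(1))
P=cloud(s);img=s["img"].astype(int);Z=P[...,2];D=np.hypot(P[...,0]-tcp[0],P[...,1]-tcp[1])
for n,lo,hi in(("block",.017,.03),("all",.005,.03)):
    m=((Z>lo)&(Z<hi)&(D<.1)).astype(np.uint8);nn,l,st,_=cv2.connectedComponentsWithStats(m,connectivity=4)
    k=l==1+np.argmax(st[1:,4]);(c,wh,a)=cv2.minAreaRect((1000*P[k][:,:2]).astype(np.float32))
    if wh[0]<wh[1]:a+=90;wh=wh[::-1]
    print(n,"c",np.round(c,1),"wh",np.round(wh,1),"yaw",round((a+90)%180-90,1),"z %.4f"%np.median(Z[k]))
E
python3 seat.py w9; python3 go.py 0.453 0.217 0.13 4.4
```

```text
t 11.43 tcp [457.7 -71.2 113.7] yaw [-1.7997e+02  4.0000e-02  1.6910e+01] gap 62.3 F [ 0.2 -1.   0.6]
block c [459.5 -72.1] wh [80.4 50.2] yaw 16.9 z 0.0224
all c [460.4 -71.9] wh [120.6  50.3] yaw 16.9 z 0.0220
[0, 0, 12.5, 79.4, -277.1, -16.3] rows>= 7
```

Request:
move_arm([
  [0, 0, 12.5, 79, -277, -15, 0.27],
  [0, 0, 12.5, 79, -277, -15, 0.27],
  [0, 0, 12.5, 79, -277, -15, 0.27],
  [0, 0, 12.5, 79, -277, -15, 0.27],
  [0, 0, 12.5, 79, -277, -15, 0.27],
  [0, 0, 12.5, 79, -277, -15, 0.27],
  [0, 0, 12.5, 79, -277, -15, 0.27],
  [0, 0, 12.5, 79, -277, -15, 0.27],
  [0, 0, 12.5, 79, -277, -15, 0.27],
  [0, 0, 12.5, 79, -277, -15, 0.27],
  [0, 0, 12.5, 79, -277, -15, 0.27],
])

```text
t: 12.35
tcp_pos: [0.4526, 0.2151, 0.1281]
tool_rot: [0.999, 0.038, -0.001, 0.0]
force: [0.2, -0.6, 0.2]
finger_gap: 0.731
gripper_force: 0.0
```

```bash
python3 look.py w10
```

```text
t 12.4 tcp [452.9 214.9 128.3] eul [1.7997e+02 1.2000e-01 4.2800e+00] gap 62.1 gf 0.0 F [-0.9 -0.5 -1. ]
px [102. 158.] n 8361 z 0.0085 c [469.7 345.4] yaw -2.7 wh [122.4  51.5] | tool x,y: 26.5 -128.9 turn 7.0
px [255. 190.] n 5521 z 0.0134 c [454.9 215. ] yaw 4.7 wh [80.8 50.2] | tool x,y: 2.0 0.0 turn -0.4
```

Request:
move_arm([
  [0, 0, -0.4, 1, -1.8, 40, 0.27],
  [0, 0, -0.4, 1, -1.8, 75, 0.27],
  [0, 0, -0.4, 1, -1.8, 97, 0.27],
  [0, 0, -0.4, 1, -1.8, 97, 0.27],
  [0, 0, -0.4, 1, -1.8, 97, 0.27],
  [0, 0, -0.4, 1, -1.8, 97, 1],
  [0, 0, -0.4, 1, -1.8, 97, 1],
  [0, 0, -0.4, 1, -1.8, 97, 1],
  [0, 0, -0.4, 1, -1.8, 97, 1],
  [0, 0, -0.4, 1, -1.8, 30, 1],
  [0, 0, -0.4, 1, -1.8, 20, 1],
  [0, 0, -0.4, 1, -1.8, 20, 1],
])

```text
t: 13.4
tcp_pos: [0.4573, 0.2195, 0.1138]
tool_rot: [0.999, 0.042, 0.005, -0.001]
force: [0.2, -0.5, -2.2]
finger_gap: 0.556
gripper_force: 41.9
```

```bash
python3 go.py 0.468 0.347 0.11 -2.5
```

```text
[0, 0, 7.3, 21.4, -126.2, 3.8] rows>= 4
```

Request:
move_arm([
  [0, 0, 7.3, 22, -127, 2, 1],
  [0, 0, 7.3, 22, -127, 2, 1],
  [0, 0, 7.3, 22, -127, 2, 1],
  [0, 0, 7.3, 22, -127, 2, 1],
  [0, 0, 7.3, 22, -127, 2, 1],
  [0, 0, 7.3, 22, -127, 2, 1],
  [0, 0, 7.3, 22, -127, 2, 1],
  [0, 0, 7.3, 22, -127, 2, 1],
])

```text
t: 14.07
tcp_pos: [0.4648, 0.3451, 0.1068]
tool_rot: [1.0, -0.022, -0.001, 0.001]
force: [0.9, 0.4, -1.8]
finger_gap: 0.558
gripper_force: 41.9
```

```bash
python3 held.py w11
```

```text
t 14.12 tcp [465.1 345.2 106.9] yaw [ 1.7995e+02  7.0000e-02 -2.5900e+00] gap 47.6 F [ 0.3 -0.9 -1.7]
block n 6572 x 2.8..39.8 width 49.0 centre-line y(0)=2.0 y(mid)=1.9 slope -0.2 deg
plate n 3598 x 24.2..64.2 width 48.6 centre-line y(0)=-0.3 y(mid)=-0.6 slope -0.3 deg
```

Request:
move_arm([
  [0, 0, 0, 2.8, -2.4, 25, 1],
  [0, 0, 0, 2.8, -2.4, 50, 1],
  [0, 0, 0, 2.8, -2.4, 56, 1],
  [0, 0, 0, 2.8, -2.4, 56, 1],
  [0, 0, 0, 2.8, -2.4, 56, 1],
])

```text
t: 14.53
tcp_pos: [0.4683, 0.3484, 0.051]
tool_rot: [1.0, -0.022, -0.0, 0.0]
force: [0.2, 1.6, -1.5]
finger_gap: 0.552
gripper_force: 42.0
```

```bash
python3 held.py w12
```

```text
t 14.58 tcp [468.8 348.8  51.7] yaw [-1.7998e+02 -5.0000e-02 -2.5300e+00] gap 47.6 F [-0.2 -0.8 -1.5]
block n 6536 x 2.6..39.5 width 49.0 centre-line y(0)=2.2 y(mid)=2.3 slope 0.2 deg
plate n 3857 x 37.1..61.0 width 48.9 centre-line y(0)=3.2 y(mid)=3.1 slope -0.1 deg
```

Request:
move_arm([
  [0, 0, 0, 0, 0.9, 4, 1],
  [0, 0, 0, 0, 0.9, 8, 1],
  [0, 0, 0, 0, 0.9, 12, 1],
  [0, 0, 0, 0, 0.9, 12, 1],
  [0, 0, 0, 0, 0.9, 12, 1],
  [0, 0, 0, 0, 0.9, 12, 0.3],
  [0, 0, 0, 0, 0.9, 12, 0.3],
  [0, 0, 0, 0, 0.9, 12, 0.3],
  [0, 0, 0, 0, 0.9, 12, 0.3],
])

```text
t: 15.33
tcp_pos: [0.4681, 0.3482, 0.0388]
tool_rot: [1.0, -0.022, -0.0, 0.0]
force: [1.0, 0.7, 0.3]
finger_gap: 0.7
gripper_force: 0.0
```

Request:
move_arm([
  [0, 0, 0, 0, 0, 4, 0.3],
  [0, 0, 0, 0, 0, 8, 0.3],
  [0, 0, 0, 0, 0, 8, 1],
  [0, 0, 0, 0, 0, 8, 1],
  [0, 0, 0, 0, 0, 8, 1],
  [0, 0, 0, 0, 0, 8, 1],
  [0, 0, 0, 0, 0, 8, 1],
  [0, 0, 0, 0, 0, 8, 0.25],
  [0, 0, 0, 0, 0, 8, 0.25],
  [0, 0, 0, 0, 0, 8, 0.25],
  [0, 0, 0, 0, 0, -35, 0.25],
  [0, 0, 0, 0, 0, -80, 0.25],
])

```text
t: 16.33
tcp_pos: [0.4661, 0.3471, 0.1115]
tool_rot: [1.0, -0.022, -0.004, 0.002]
force: [0.7, 1.3, 0.5]
finger_gap: 0.748
gripper_force: 0.0
```

Request:
move_arm([
  [0, 0, 0, 0, 0, 0, 0.27],
  [0, 0, 0, 0, 0, 0, 0.27],
  [0, 0, 0, 0, 0, 0, 0.27],
])

```text
t: 16.58
tcp_pos: [0.4682, 0.3482, 0.1148]
tool_rot: [1.0, -0.022, 0.0, -0.0]
force: [-0.3, 0.6, -0.1]
finger_gap: 0.733
gripper_force: 0.0
```

```bash
python3 seat.py w13; python3 meas.py
```

```text
t 16.63 tcp [467.6 347.9 114. ] yaw [ 1.7998e+02  5.0000e-02 -2.4900e+00] gap 62.0 F [-0.4  1.  -0.8]
block c [469.6 346.5] wh [80.3 50.1] yaw -2.5 z 0.0224
all c [469.6 346.6] wh [121.4  50.4] yaw -2.2 z 0.0220
plate [ 0.5067 -0.0535] 104.9 [0.0516 0.0212] 81
plate [ 0.4837 -0.3429] 101.3 [0.0521 0.0234] 92
plate [ 0.4091 -0.083 ] 105.8 [0.0523 0.0228] 94
plate [ 0.3843 -0.363 ] 102.5 [0.0514 0.0214] 86
block [ 0.4583 -0.0695] 16.7 [0.0761 0.0493] 291
block [ 0.434  -0.3554] 11.2 [0.0763 0.0494] 291
```

```bash
python3 go.py 0.48 0.32 0.23 -2.7 0.575 0.182 0.26 -2.7
```

```text
[0, 0, 0.2, 13.8, 27.2, -116.6] rows>= 3
[0, 0, 0.0, 101.4, 133.4, -30.0] rows>= 5
```

Request:
move_arm([
  [0, 0, 0.2, 4, 9, -39, 0.27],
  [0, 0, 0.2, 9, 18, -78, 0.27],
  [0, 0, 0.2, 14, 27, -115, 0.27],
  [0, 0, 0.2, 115, 160, -145, 0.27],
  [0, 0, 0.2, 115, 160, -145, 0.27],
  [0, 0, 0.2, 115, 160, -145, 0.27],
  [0, 0, 0.2, 115, 160, -145, 0.27],
  [0, 0, 0.2, 115, 160, -145, 0.27],
  [0, 0, 0.2, 115, 160, -145, 0.27],
  [0, 0, 0.2, 115, 160, -145, 0.27],
  [0, 0, 0.2, 115, 160, -145, 0.27],
])

```text
t: 17.6
tcp_pos: [0.5746, 0.1842, 0.2579]
tool_rot: [1.0, -0.023, -0.002, 0.0]
force: [-0.5, -0.1, 0.0]
finger_gap: 0.728
gripper_force: 0.0
```

```bash
python3 - <<'E'
from h import *
s=snap("wrist");save(cv2.resize(s["img"],None,fx=1.5,fy=1.5),"w14.png");np.savez("w14.npz",**s)
r=readout.sense();e=R.from_quat(r["tool_rot"]).as_euler("xyz",degrees=True);tcp=r["tcp_pos"];print(r["t"],tcp,e,r["force"])
E
```

```text
17.65 [0.57459817 0.18452189 0.25811404] [ 1.79992199e+02  1.73255078e-01 -2.59073130e+00] [ 0.09954245 -0.17495069  0.27390104]
```

View pics/w14.png

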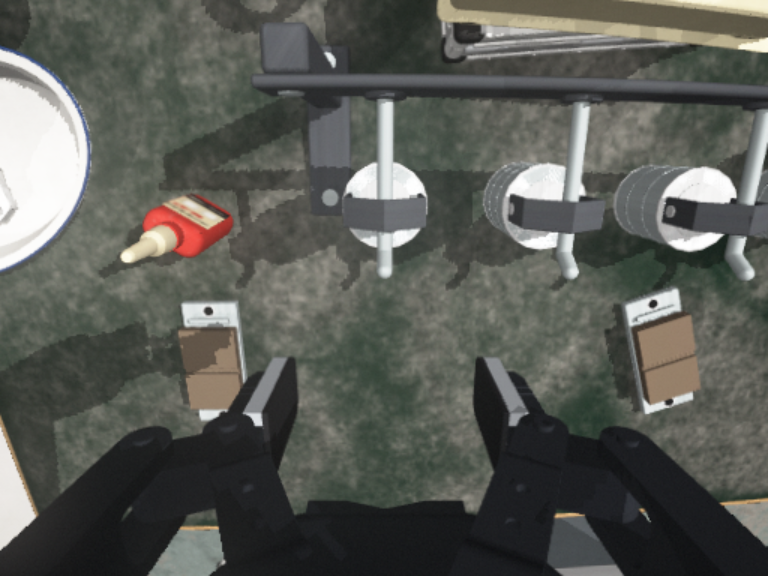

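Wrist view: hook-5 can directly ahead, strap handle centred at (385,212), hook tip (385,272). Neighbours' straps at about (556,215) and (722,217). The blocks on the left and middle plates look seated.

```bash
python3 - <<'E'
from rel import *
s=dict(np.load("w14.npz"));P=cloud(s);tcp=np.array([0.5746,.1845,.2581]);t=np.radians(-2.59)
Z=P[...,2];d=P-[*tcp[:2],0];X=1000*(d[...,0]*np.cos(t)+d[...,1]*np.sin(t));Y=1000*(d[...,0]*np.sin(t)-d[...,1]*np.cos(t))
img=s["img"].astype(int)
print("px",[(u,v,Z[v,u].round(4),X[v,u].round(1),Y[v,u].round(1)) for u,v in [(240,141),(272,141),(257,141),(257,175),(258,80)]])
# strap: dark pixels between z .115 and .162 near each can, away from bar
lum=img.sum(2)
for y0 in (0,93,188):
    k=(Z>.125)&(Z<.165)&(lum<230)&(abs(Y-y0)<32)&(X>5)&(X<50)
    if k.sum(): print(y0,k.sum(),"X",np.percentile(X[k],[1,50,99]).round(1),"Y",np.percentile(Y[k],[1,50,99]).round(1),"Z",np.percentile(Z[k],[1,50,99]).round(4))
# hook bar: bright, z>.14
    k=(Z>.14)&(Z<.17)&(lum>350)&(abs(Y-y0)<15)&(X>0)&(X<100)
    if k.sum()>5: f=np.polyfit(X[k],Y[k],1);print("bar slope",np.degrees(f[0]),"y(25)",np.polyval(f,25),"x",np.percentile(X[k],[1,99]))
E
```

```text
px [(240, 141, np.float64(0.1493), np.float64(47.2), np.float64(-11.0)), (272, 141, np.float64(0.1485), np.float64(47.0), np.float64(13.7)), (257, 141, np.float64(0.1558), np.float64(48.0), np.float64(2.1)), (257, 175, np.float64(0.1602), np.float64(22.9), np.float64(2.1)), (258, 80, np.float64(0.1536), np.float64(91.1), np.float64(2.8))]
0 3 X [38.3 38.6 38.7] Y [-20.3 -19.3 -18.5] Z [0.1423 0.1441 0.145 ]
bar slope 0.28703243456210475 y(25) 1.4334888974068083 x [17.35298077 99.35497938]
93 113 X [18.3 43.  49.7] Y [74.3 74.8 98.2] Z [0.126  0.1366 0.1596]
bar slope 0.6166053619592647 y(25) 94.96492015209917 x [16.98593495 99.31062144]
188 535 X [27.5 43.4 49.7] Y [168.5 173.7 190.5] Z [0.126  0.1458 0.1575]
bar slope 0.1510436127850151 y(25) 189.8084133886351 x [16.22085676 98.53562942]
```

Request:
move_arm([
  [0, 0, 0, 30, -0.2, 0, 0.27],
  [0, 0, 0, 45.5, -0.2, 20, 0.27],
  [0, 0, 0, 45.5, -0.2, 60, 0.27],
  [0, 0, 0, 45.5, -0.2, 95, 0.27],
  [0, 0, 0, 45.5, -0.2, 113, 0.27],
  [0, 0, 0, 45.5, -0.2, 113, 0.27],
  [0, 0, 0, 45.5, -0.2, 113, 0.27],
  [0, 0, 0, 45.5, -0.2, 113, 0.27],
])

```text
t: 18.32
tcp_pos: [0.6222, 0.1825, 0.1476]
tool_rot: [1.0, -0.023, 0.001, -0.0]
force: [-0.4, -0.6, -0.3]
finger_gap: 0.729
gripper_force: 0.0
```

```bash
python3 - <<'E'
from h import *
s=snap("wrist");save(cv2.resize(s["img"],None,fx=1.5,fy=1.5),"w15.png");np.savez("w15.npz",**s)
r=readout.sense();e=R.from_quat(r["tool_rot"]).as_euler("xyz",degrees=True);tcp=r["tcp_pos"];print(r["t"],tcp,e,r["force"])
E
```

```text
18.3667 [0.62271918 0.18236566 0.14830705] [-179.96269613   -0.21848906   -2.61908961] [0.98735447 0.55131968 0.7450875 ]
```

View pics/w15.png

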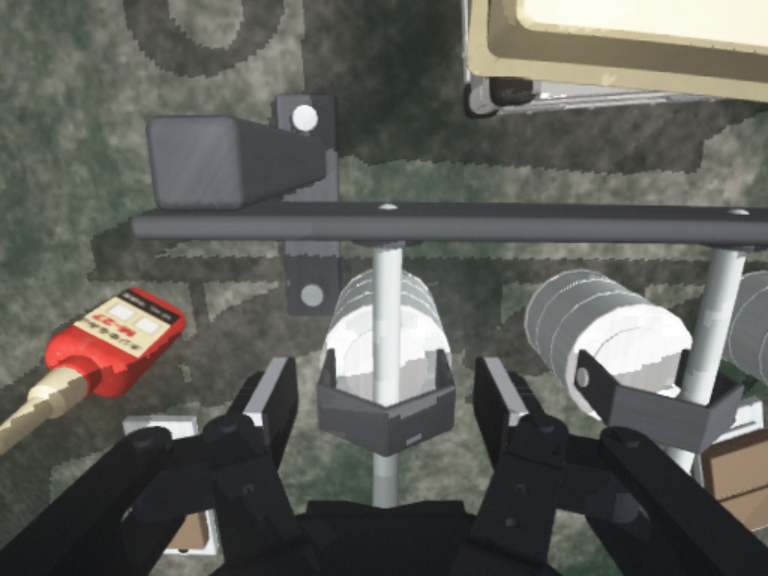

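Strap handle (318–455, ~400) sits midway between the pads (295 and 478). Close and lift 25 mm to weigh.

Request:
move_arm([
  [0, 0, 0, 0, 0, 2, 0.27],
  [0, 0, 0, 0, 0, 2, 1],
  [0, 0, 0, 0, 0, 2, 1],
  [0, 0, 0, 0, 0, 2, 1],
  [0, 0, 0, 0, 0, 2, 1],
  [0, 0, 0, 0, 0, 2, 1],
  [0, 0, 0, 0, 0, 2, 1],
  [0, 0, 0, 0, 0, -8, 1],
  [0, 0, 0, 0, 0, -17, 1],
  [0, 0, 0, 0, 0, -25, 1],
  [0, 0, 0, 0, 0, -25, 1],
  [0, 0, 0, 0, 0, -25, 1],
], squeeze=70)

```text
t: 19.37
tcp_pos: [0.6218, 0.1812, 0.1716]
tool_rot: [1.0, -0.024, 0.0, 0.0]
force: [-0.3, -0.0, -6.6]
finger_gap: 0.501
gripper_force: 73.0
```

Request:
move_arm([
  [0, 0, 0, 0, 0, 0, 1],
  [0, 0, 0, 0, 0, 0, 1],
  [0, 0, 0, 0, 0, 0, 1],
  [0, 0, 0, 0, 0, 0, 1],
])

```text
t: 19.7
tcp_pos: [0.6213, 0.1813, 0.1707]
tool_rot: [1.0, -0.023, -0.001, 0.0]
force: [-0.5, -0.4, -6.1]
finger_gap: 0.499
gripper_force: 73.0
```

```bash
python3 go.py 0.53 0.185 0.173 -2.6 0.4696 0.3485 0.16 -2.6
```

```text
[0, 0, -0.1, -91.4, 0.6, -2.3] rows>= 3
[0, 0, 0.0, -67.8, -160.6, 13.0] rows>= 5
```

Request:
move_arm([
  [0, 0, 0, -20, 0, -2, 1],
  [0, 0, 0, -50, 0, -2, 1],
  [0, 0, 0, -80, 0, -2, 1],
  [0, 0, 0, -91, 0, -2, 1],
  [0, 0, 0, -91, 0, -2, 1],
  [0, 0, 0, -91, 0, -2, 1],
  [0, 0, 0, -91, 0, -2, 1],
])

```text
t: 20.28
tcp_pos: [0.5325, 0.1858, 0.1739]
tool_rot: [1.0, -0.023, 0.002, -0.0]
force: [0.6, -1.0, -6.8]
finger_gap: 0.501
gripper_force: 72.8
```

Request:
move_arm([
  [0, 0, 0, -10, -22, 0, 1],
  [0, 0, 0, -24, -54, 2, 1],
  [0, 0, 0, -38, -87, 5, 1],
  [0, 0, 0, -52, -120, 8, 1],
  [0, 0, 0, -64, -148, 10, 1],
  [0, 0, 0, -70, -160, 12, 1],
  [0, 0, 0, -70, -160, 12, 1],
  [0, 0, 0, -70, -160, 12, 1],
  [0, 0, 0, -70, -160, 12, 1],
  [0, 0, 0, -70, -160, 12, 1],
])

```text
t: 21.12
tcp_pos: [0.4695, 0.3478, 0.1614]
tool_rot: [1.0, -0.024, 0.0, 0.0]
force: [0.2, 0.6, -7.2]
finger_gap: 0.5
gripper_force: 73.6
```

```bash
python3 go.py 0.4696 0.3485 0.113 -2.6; python3 - <<'E'
from h import *
r=readout.sense();print(r["tcp_pos"],r["force"])
E
```

```text
[0, 0, -0.2, 0.1, -0.7, 48.4] rows>= 2
[0.46946508 0.34776108 0.16136804] [ 0.22115644  0.56817973 -7.19380001]
```

Request:
move_arm([
  [0, 0, 0, 0, -0.7, 20, 1],
  [0, 0, 0, 0, -0.7, 38, 1],
  [0, 0, 0, 0, -0.7, 46, 1],
  [0, 0, 0, 0, -0.7, 48, 1],
  [0, 0, 0, 0, -0.7, 50, 1],
  [0, 0, 0, 0, -0.7, 50, 1],
  [0, 0, 0, 0, -0.7, 50, 1],
])

```text
t: 21.7
tcp_pos: [0.4692, 0.3496, 0.1121]
tool_rot: [1.0, -0.024, 0.001, -0.0]
force: [0.2, 0.6, -5.4]
finger_gap: 0.498
gripper_force: 73.5
```

Request:
move_arm([
  [0, 0, 0, 0, 0, 1, 1],
  [0, 0, 0, 0, 0, 2, 1],
  [0, 0, 0, 0, 0, 2, 1],
  [0, 0, 0, 0, 0, 2, 1],
])

```text
t: 22.03
tcp_pos: [0.4685, 0.3497, 0.1097]
tool_rot: [1.0, -0.023, 0.0, -0.0]
force: [-0.5, 0.6, -5.3]
finger_gap: 0.5
gripper_force: 73.8
```

Request:
move_arm([
  [0, 0, 0, 0, 0, 1, 1],
  [0, 0, 0, 0, 0, 1, 1],
  [0, 0, 0, 0, 0, 2, 1],
  [0, 0, 0, 0, 0, 2, 1],
])

```text
t: 22.37
tcp_pos: [0.4687, 0.3497, 0.1095]
tool_rot: [1.0, -0.023, 0.001, -0.0]
force: [-3.2, -2.4, 10.5]
finger_gap: 0.497
gripper_force: 75.6
```

Request:
move_arm([
  [0, 0, 0, 0, 0, -0.7, 1],
  [0, 0, 0, 0, 0, -0.7, 1],
  [0, 0, 0, 0, 0, -0.7, 0.3],
  [0, 0, 0, 0, 0, -0.7, 0.3],
  [0, 0, 0, 0, 0, -0.7, 0.3],
  [0, 0, 0, 0, 0, -0.7, 0.3],
  [0, 0, 0, 0, 0, -20, 0.3],
  [0, 0, 0, 0, 0, -55, 0.27],
  [0, 0, 0, 0, 0, -90, 0.27],
  [0, 0, 0, 0, 0, -125, 0.27],
  [0, 0, 0, 0, 0, -150, 0.27],
  [0, 0, 0, 0, 0, -150, 0.27],
])

```text
t: 23.37
tcp_pos: [0.4715, 0.3512, 0.2634]
tool_rot: [1.0, -0.023, 0.006, -0.003]
force: [0.6, -0.0, -0.2]
finger_gap: 0.727
gripper_force: 0.0
```

Request:
move_arm([
  [0, 0, 0, 0, 0, 0, 0.27],
  [0, 0, 0, 0, 0, 0, 0.27],
  [0, 0, 0, 0, 0, 0, 0.27],
])

```text
t: 23.62
tcp_pos: [0.4674, 0.349, 0.2556]
tool_rot: [1.0, -0.023, -0.002, 0.001]
force: [-0.3, -0.3, 0.5]
finger_gap: 0.73
gripper_force: 0.0
```

```bash
cat > cans.py <<'E'
# tops of cans standing (lid z ~.078) : centre of lid in tool axes ; blocks
import sys
from h import *
s=snap("wrist");np.savez(sys.argv[1],**s)
r=readout.sense();e=R.from_quat(r["tool_rot"]).as_euler("xyz",degrees=True);tcp=r["tcp_pos"]
print("t",round(r["t"],2),"tcp",(1000*tcp).round(1),"eul",e.round(2),"F",r["force"].round(1))
P=cloud(s);Z=P[...,2];D=np.hypot(P[...,0]-tcp[0],P[...,1]-tcp[1])
for n,lo,hi in(("lid",.072,.084),("strap",.09,.13),("block",.017,.028),):
    m=((Z>lo)&(Z<hi)&(D<.07)).astype(np.uint8)
    if n=="block": m=cv2.morphologyEx(m,cv2.MORPH_OPEN,np.ones((3,3)))
    p=(1000*P[m>0]).astype(np.float32)
    if len(p)<20: print(n,"none");continue
    (c,wh,a)=cv2.minAreaRect(p[:,:2]);print(n,len(p),"rect c",np.round(c,1),"wh",np.round(wh,1),"a",round(a,1),"med",np.median(p,0).round(1))
E
python3 cans.py w16; python3 go.py 0.568 0.09 0.26 -2.6
```

```text
t 23.67 tcp [467.4 349.  255.5] eul [179.9    0.19  -2.69] F [ 0.1 -0.  -1.1]
[0, 0, -0.1, 112.6, 254.0, -4.5] rows>= 7Traceback (most recent call last):
  File "cans.py", line 13, in <module>
    (c,wh,a)=cv2.minAreaRect(p[:,:2]);print(n,len(p),"rect c",np.round(c,1),"wh",np.round(wh,1),"a",round(a,1),"med",np.median(p,0).round(1))
             ~~~~~~~~~~~~~~~^^^^^^^^^
cv2.error: OpenCV(4.12.0) /io/opencv/modules/imgproc/src/convhull.cpp:143: error: (-215:Assertion failed) total >= 0 && (depth == CV_32F || depth == CV_32S) in function 'convexHull'
```

Go on to hook 4; analyse the saved picture of the standing can meanwhile.

Request:
move_arm([
  [0, 0, 0, 113, 254, -4, 0.27],
  [0, 0, 0, 113, 254, -4, 0.27],
  [0, 0, 0, 113, 254, -4, 0.27],
  [0, 0, 0, 113, 254, -4, 0.27],
  [0, 0, 0, 113, 254, -4, 0.27],
  [0, 0, 0, 113, 254, -4, 0.27],
  [0, 0, 0, 113, 254, -4, 0.27],
  [0, 0, 0, 113, 254, -4, 0.27],
  [0, 0, 0, 113, 254, -4, 0.27],
  [0, 0, 0, 113, 254, -4, 0.27],
  [0, 0, 0, 113, 254, -4, 0.27],
])

```text
t: 24.58
tcp_pos: [0.5683, 0.0917, 0.2604]
tool_rot: [1.0, -0.023, -0.001, -0.0]
force: [-0.4, 0.5, -0.4]
finger_gap: 0.734
gripper_force: 0.0
```

```bash
sed -i 's/minAreaRect(p\[:,:2\])/minAreaRect(p[:,:2].copy())/; s/^s=snap("wrist");np.savez(sys.argv\[1\],\*\*s)$/import os\nif os.path.exists(sys.argv[1]+".npz"): s=dict(np.load(sys.argv[1]+".npz"))\nelse: s=snap("wrist");np.savez(sys.argv[1],**s)/; s/tcp=r\["tcp_pos"\]$/tcp=r["tcp_pos"] if len(sys.argv)<4 else np.array([float(sys.argv[2]),float(sys.argv[3]),0])/' cans.py
python3 cans.py w16 0.469 0.349
cat > bar.py <<'E'
# hook bar nearest to the tool plane and its strap, in tool axes
import sys
from h import *
s=snap("wrist");np.savez(sys.argv[1],**s)
r=readout.sense();e=R.from_quat(r["tool_rot"]).as_euler("xyz",degrees=True);tcp=r["tcp_pos"];t=np.radians(e[2])
print("t",round(r["t"],2),"tcp",(1000*tcp).round(1),"eul",e.round(2),"F",r["force"].round(1))
P=cloud(s);Z=P[...,2];d=P-[*tcp[:2],0];X=1000*(d[...,0]*np.cos(t)+d[...,1]*np.sin(t));Y=1000*(d[...,0]*np.sin(t)-d[...,1]*np.cos(t));lum=s["img"].astype(int).sum(2)
k=(Z>.14)&(Z<.17)&(lum>350)&(abs(Y-2)<25)&(X>0)&(X<100)
f=np.polyfit(X[k],Y[k],1);print("bar slope %.2f deg y(25)=%.1f"%(np.degrees(f[0]),np.polyval(f,25)),"tip x %.1f"%np.percentile(X[k],1))
k=(Z>.14)&(Z<.165)&(lum<350)&(abs(Y-np.polyval(f,25))<20)&(abs(Y-np.polyval(f,25))>6)&(X>15)&(X<80)
print("strap x",np.percentile(X[k],[2,50,98]).round(1),"y",np.percentile(Y[k],[2,98]).round(1),k.sum())
E
python3 bar.py w17
```

```text
t 24.58 tcp [469. 349.   0.] eul [-1.7998e+02  1.3000e-01 -2.6100e+00] F [-0.4  0.5 -0.4]
lid 1020 rect c [467.3 346.9] wh [50.3 48.2] a 24.0 med [476.3 347.6  77.9]
strap 802 rect c [466.9 347.9] wh [44.  16.2] a 87.0 med [467.6 347.9 113.8]
block 824 rect c [494.3 345.9] wh [49.6 30.1] a 87.1 med [498.3 344.4  22.5]
t 24.63 tcp [568.4  91.9 260.7] eul [-1.7998e+02  9.0000e-02 -2.5800e+00] F [ 0.2  0.2 -0.7]
bar slope -3.61 deg y(25)=9.1 tip x 19.0
strap x [28.6 47.5 55.1] y [-10.5  24.4] 385
```

```bash
python3 - <<'E'
from h import *
s=dict(np.load("w17.npz"));tcp=np.array([.5684,.0919]);t=np.radians(-2.58)
P=cloud(s);Z=P[...,2];d=P-[*tcp[:2],0];X=1000*(d[...,0]*np.cos(t)+d[...,1]*np.sin(t));Y=1000*(d[...,0]*np.sin(t)-d[...,1]*np.cos(t));lum=s["img"].astype(int).sum(2)
for a in range(14,100,7):
    k=(Z>.14)&(Z<.17)&(abs(Y-2)<30)&(abs(X-a)<3)
    if k.any(): print(a,k.sum(),"Y",np.percentile(Y[k],[0,25,50,75,100]).round(1),"Z",np.percentile(Z[k],[0,50,100]).round(3),"lum",np.percentile(lum[k],[0,50,100]))
E
```

```text
21 82 Y [-0.3  1.2  3.1  5.   6.6] Z [0.157 0.163 0.165] lum [339. 660. 731.]
28 94 Y [-0.4  1.2  2.8  5.1  6.7] Z [0.15  0.155 0.162] lum [327. 645. 716.]
35 75 Y [-0.4  1.2  2.8  5.1  6.7] Z [0.15  0.153 0.155] lum [466. 683. 719.]
42 390 Y [-18.1  -6.6   3.5  14.2  25.4] Z [0.143 0.151 0.159] lum [225.  358.5 653. ]
49 427 Y [-17.9  -6.5   3.5  14.3  25.2] Z [0.143 0.151 0.158] lum [287. 362. 391.]
56 242 Y [-17.9  -4.7   3.5  10.3  24.9] Z [0.14  0.151 0.159] lum [241. 378. 724.]
63 94 Y [-0.3  1.4  3.5  5.7  7.3] Z [0.15  0.153 0.155] lum [487. 695. 730.]
70 87 Y [-0.3  1.3  3.5  5.7  7.3] Z [0.149 0.153 0.155] lum [499. 698. 731.]
77 87 Y [-0.2  1.3  3.5  5.7  7.2] Z [0.149 0.153 0.155] lum [343. 688. 725.]
84 90 Y [-0.2  1.3  3.5  5.7  7.2] Z [0.149 0.153 0.154] lum [348.  682.5 725. ]
91 85 Y [-0.2  2.   4.2  5.6  7.9] Z [0.149 0.153 0.155] lum [341. 680. 726.]
98 97 Y [0.6 2.  4.2 6.3 7.9] Z [0.149 0.153 0.155] lum [334. 670. 728.]
```

Request:
move_arm([
  [0, 0, 0, 30, 1.3, 0, 0.27],
  [0, 0, 0, 48, 1.3, 20, 0.27],
  [0, 0, 0, 48, 1.3, 60, 0.27],
  [0, 0, 0, 48, 1.3, 95, 0.27],
  [0, 0, 0, 48, 1.3, 114, 0.27],
  [0, 0, 0, 48, 1.3, 114, 0.27],
  [0, 0, 0, 48, 1.3, 114, 0.27],
  [0, 0, 0, 48, 1.3, 114, 1],
  [0, 0, 0, 48, 1.3, 114, 1],
  [0, 0, 0, 48, 1.3, 114, 1],
  [0, 0, 0, 48, 1.3, 114, 1],
  [0, 0, 0, 48, 1.3, 114, 1],
])

```text
t: 25.63
tcp_pos: [0.6187, 0.0874, 0.1497]
tool_rot: [1.0, -0.024, 0.002, -0.0]
force: [0.4, 1.9, 7.1]
finger_gap: 0.499
gripper_force: 71.9
```

Request:
move_arm([
  [0, 0, 0, 0, 0, 0, 1],
  [0, 0, 0, 0, 0, -10, 1],
  [0, 0, 0, 0, 0, -18, 1],
  [0, 0, 0, 0, 0, -26, 1],
  [0, 0, 0, 0, 0, -26, 1],
  [0, 0, 0, 0, 0, -26, 1],
  [0, 0, 0, 0, 0, -26, 1],
])

```text
t: 26.22
tcp_pos: [0.6169, 0.0868, 0.1732]
tool_rot: [1.0, -0.024, -0.0, 0.0]
force: [-0.7, 0.3, -1.1]
finger_gap: 0.496
gripper_force: 71.4
```

Request:
move_arm([
  [0, 0, 0, 0, 0, 0, 1],
  [0, 0, 0, 0, 0, 0, 1],
  [0, 0, 0, 0, 0, 0, 1],
])

```text
t: 26.47
tcp_pos: [0.6169, 0.0869, 0.1728]
tool_rot: [1.0, -0.023, -0.0, 0.0]
force: [0.3, -0.1, -1.6]
finger_gap: 0.495
gripper_force: 71.4
```

Empty (1.3 N). Hang it back and move on to hook 3.

Request:
move_arm([
  [0, 0, 0, 0, 0, 10, 1],
  [0, 0, 0, 0, 0, 18, 1],
  [0, 0, 0, 0, 0, 24, 1],
  [0, 0, 0, 0, 0, 26, 1],
  [0, 0, 0, 0, 0, 26, 1],
  [0, 0, 0, 0, 0, 26, 0.27],
  [0, 0, 0, 0, 0, 26, 0.27],
  [0, 0, 0, 0, 0, 26, 0.27],
  [0, 0, 0, 0, 0, 26, 0.27],
  [0, 0, 0, 0, 0, 0, 0.27],
  [0, 0, 0, 0, 0, -40, 0.27],
  [0, 0, 0, 0, 0, -80, 0.27],
])

```text
t: 27.47
tcp_pos: [0.616, 0.0868, 0.2522]
tool_rot: [1.0, -0.024, -0.003, -0.0]
force: [0.9, 0.1, -0.2]
finger_gap: 0.733
gripper_force: 0.0
```

```bash
python3 go.py 0.563 -0.006 0.26 -2.7
```

```text
[0, 0, -0.0, -48.6, 95.2, -7.8] rows>= 3
```

Request:
move_arm([
  [0, 0, 0, -49, 95, -8, 0.27],
  [0, 0, 0, -49, 95, -8, 0.27],
  [0, 0, 0, -49, 95, -8, 0.27],
  [0, 0, 0, -49, 95, -8, 0.27],
  [0, 0, 0, -49, 95, -8, 0.27],
  [0, 0, 0, -49, 95, -8, 0.27],
  [0, 0, 0, -49, 95, -8, 0.27],
])

```text
t: 28.05
tcp_pos: [0.5643, -0.0049, 0.2609]
tool_rot: [1.0, -0.023, -0.0, -0.0]
force: [0.4, 0.0, -0.0]
finger_gap: 0.728
gripper_force: 0.0
```

```bash
cat > bar.py <<'E'
import sys
from h import *
s=snap("wrist");np.savez(sys.argv[1],**s)
r=readout.sense();e=R.from_quat(r["tool_rot"]).as_euler("xyz",degrees=True);tcp=r["tcp_pos"];t=np.radians(e[2])
print("t",round(r["t"],2),"tcp",(1000*tcp).round(1),"eul",e.round(2),"F",r["force"].round(1))
P=cloud(s);Z=P[...,2];d=P-[*tcp[:2],0];X=1000*(d[...,0]*np.cos(t)+d[...,1]*np.sin(t));Y=1000*(d[...,0]*np.sin(t)-d[...,1]*np.cos(t))
m=(Z>.14)&(Z<.17)
for y0 in range(-200,201,95):
    if y0==0 or 1:
        b=m&(abs(Y-2-y0*1.0)<30)&(((X>62)&(X<90))|((X>20)&(X<34)))
        if b.sum()<60: continue
        c=np.median(Y[b]);q=m&(abs(Y-c)>9)&(abs(Y-c)<24)&(X>20)&(X<90)
        print("hook bar y %.1f"%c, "slope %.2f"%np.degrees(np.polyfit(X[b],Y[b],1)[0]), "strap x",np.percentile(X[q],[2,98]).round(1) if q.any() else None,"y",np.percentile(Y[q],[2,98]).round(1) if q.any() else None,q.sum())
E
sed -i 's/range(-200,201,95)/(-190,-95,0,95,190)/' bar.py; python3 bar.py w18
```

```text
t 28.1 tcp [564.3  -4.7 260.8] eul [-1.7998e+02  2.0000e-02 -2.6100e+00] F [-0.1  0.1 -0.5]
hook bar y -185.6 slope 0.08 strap x None y None 0
hook bar y -91.6 slope 0.40 strap x [38.6 53.9] y [-114.2  -71.1] 626
hook bar y 1.9 slope 0.42 strap x [38.9 54.3] y [-19.6  23.4] 652
hook bar y 95.4 slope 0.59 strap x [38.6 54. ] y [ 75.1 117.7] 611
hook bar y 189.5 slope 0.55 strap x [37.9 53.4] y [169.3 211.9] 549
```

Request:
move_arm([
  [0, 0, 0, 30, 0, 0, 0.27],
  [0, 0, 0, 46, 0, 20, 0.27],
  [0, 0, 0, 46, 0, 60, 0.27],
  [0, 0, 0, 46, 0, 95, 0.27],
  [0, 0, 0, 46, 0, 114, 0.27],
  [0, 0, 0, 46, 0, 114, 0.27],
  [0, 0, 0, 46, 0, 114, 0.27],
  [0, 0, 0, 46, 0, 114, 1],
  [0, 0, 0, 46, 0, 114, 1],
  [0, 0, 0, 46, 0, 114, 1],
  [0, 0, 0, 46, 0, 114, 1],
  [0, 0, 0, 46, 0, 114, 1],
])

```text
t: 29.1
tcp_pos: [0.6115, -0.0074, 0.1494]
tool_rot: [1.0, -0.024, 0.003, -0.0]
force: [1.6, 3.3, 6.2]
finger_gap: 0.498
gripper_force: 73.3
```

Request:
move_arm([
  [0, 0, 0, 0, 0, 0, 1],
  [0, 0, 0, 0, 0, -10, 1],
  [0, 0, 0, 0, 0, -18, 1],
  [0, 0, 0, 0, 0, -26, 1],
  [0, 0, 0, 0, 0, -26, 1],
  [0, 0, 0, 0, 0, -26, 1],
  [0, 0, 0, 0, 0, -26, 1],
])

```text
t: 29.68
tcp_pos: [0.6091, -0.0079, 0.1728]
tool_rot: [1.0, -0.024, -0.001, -0.0]
force: [-0.1, -0.1, -7.2]
finger_gap: 0.499
gripper_force: 73.1
```

Request:
move_arm([
  [0, 0, 0, 0, 0, 0, 1],
  [0, 0, 0, 0, 0, 0, 1],
  [0, 0, 0, 0, 0, 0, 1],
])

```text
t: 29.93
tcp_pos: [0.6094, -0.0078, 0.1728]
tool_rot: [1.0, -0.023, -0.001, -0.0]
force: [0.2, 0.6, -7.2]
finger_gap: 0.501
gripper_force: 73.1
```

```bash
python3 go.py 0.53 -0.005 0.18 -2.6  0.460 -0.0705 0.155 -2.6
```

```text
[0, 0, -0.1, -79.5, 0.9, -7.2] rows>= 2
[0, 0, 0.0, -67.0, 68.6, 25.0] rows>= 3
```

Request:
move_arm([
  [0, 0, 0, -20, 0, -3, 1],
  [0, 0, 0, -50, 0, -5, 1],
  [0, 0, 0, -75, 1, -7, 1],
  [0, 0, 0, -85, 4, -7, 1],
  [0, 0, 0, -105, 25, 0, 1],
  [0, 0, 0, -130, 50, 10, 1],
  [0, 0, 0, -146, 68, 16, 1],
  [0, 0, 0, -147, 69, 18, 1],
  [0, 0, 0, -147, 69, 18, 1],
  [0, 0, 0, -147, 69, 18, 1],
  [0, 0, 0, -147, 69, 18, 1],
])

```text
t: 30.85
tcp_pos: [0.4614, -0.07, 0.1558]
tool_rot: [1.0, -0.023, 0.001, 0.0]
force: [0.5, -0.4, -5.7]
finger_gap: 0.492
gripper_force: 73.7
```

```bash
python3 go.py 0.4605 -0.070 0.113 -2.6; python3 meas.py
```

```text
[0, 0, -0.1, -0.9, 0.0, 42.8] rows>= 2
plate [0.5189 0.3467] 88.5 [0.0532 0.0221] 87
plate [ 0.4835 -0.3434] 100.6 [0.0515 0.0234] 92
plate [0.4168 0.3502] 87.9 [0.0525 0.0232] 92
plate [ 0.384  -0.3621] 100.8 [0.0501 0.0208] 82
block [ 0.4338 -0.3559] 12.0 [0.0762 0.049 ] 289
```

Request:
move_arm([
  [0, 0, 0, -1, 0, 18, 1],
  [0, 0, 0, -1, 0, 34, 1],
  [0, 0, 0, -1, 0, 40, 1],
  [0, 0, 0, -1, 0, 42, 1],
  [0, 0, 0, -1, 0, 42, 1],
  [0, 0, 0, -1, 0, 42, 1],
])

```text
t: 31.4
tcp_pos: [0.4596, -0.0699, 0.1138]
tool_rot: [1.0, -0.023, 0.001, 0.0]
force: [0.0, 0.1, -7.0]
finger_gap: 0.497
gripper_force: 73.8
```

Request:
move_arm([
  [0, 0, 0, 0, 0, 1, 1],
  [0, 0, 0, 0, 0, 2, 1],
  [0, 0, 0, 0, 0, 2, 1],
  [0, 0, 0, 0, 0, 2, 1],
])

```text
t: 31.73
tcp_pos: [0.4596, -0.0701, 0.1129]
tool_rot: [1.0, -0.023, 0.001, 0.0]
force: [-0.7, 0.1, 5.3]
finger_gap: 0.493
gripper_force: 75.2
```

Contact. Release, retreat, and check.

Request:
move_arm([
  [0, 0, 0, 0, 0, -0.3, 1],
  [0, 0, 0, 0, 0, -0.3, 0.3],
  [0, 0, 0, 0, 0, -0.3, 0.3],
  [0, 0, 0, 0, 0, -0.3, 0.3],
  [0, 0, 0, 0, 0, -0.3, 0.3],
  [0, 0, 0, 0, 0, -20, 0.3],
  [0, 0, 0, 0, 0, -55, 0.27],
  [0, 0, 0, 0, 0, -90, 0.27],
  [0, 0, 0, 0, 0, -125, 0.27],
  [0, 0, 0, 0, 0, -148, 0.27],
  [0, 0, 0, 0, 0, -148, 0.27],
  [0, 0, 0, 0, 0, -148, 0.27],
])

```text
t: 32.73
tcp_pos: [0.4593, -0.0701, 0.2605]
tool_rot: [1.0, -0.023, 0.002, 0.001]
force: [-1.1, -0.1, -0.9]
finger_gap: 0.729
gripper_force: 0.0
```

Request:
move_arm([
  [0, 0, 0, 0, 0, 0, 0.27],
  [0, 0, 0, 0, 0, 0, 0.27],
  [0, 0, 0, 0, 0, 0, 0.27],
])

```text
t: 32.98
tcp_pos: [0.4578, -0.0695, 0.2578]
tool_rot: [1.0, -0.024, -0.002, -0.001]
force: [-0.4, -0.3, -0.2]
finger_gap: 0.73
gripper_force: 0.0
```

```bash
python3 cans.py w19; python3 go.py 0.560 -0.1 0.26 -2.7
```

```text
t 33.03 tcp [458.  -69.6 257.9] eul [-1.7994e+02  1.7000e-01 -2.6900e+00] F [0.1 0.2 0.8]
lid 1017 rect c [459.4 -70.9] wh [48.8 50.2] a 56.3 med [468.2 -71.9  78. ]
strap 790 rect c [458.8 -71.7] wh [43.5 16.3] a 87.1 med [459.4 -71.5 113.9]
block 798 rect c [459.5 -72. ] wh [80.2 49.9] a 16.9 med [487.3 -66.7  22.5]
[0, 0, 0.0, 103.4, 25.6, -2.1] rows>= 3
```

Can is within 1 mm of the block's centre. On to hook 2.

Request:
move_arm([
  [0, 0, 0, 103, 26, -2, 0.27],
  [0, 0, 0, 103, 26, -2, 0.27],
  [0, 0, 0, 103, 26, -2, 0.27],
  [0, 0, 0, 103, 26, -2, 0.27],
  [0, 0, 0, 103, 26, -2, 0.27],
  [0, 0, 0, 103, 26, -2, 0.27],
  [0, 0, 0, 103, 26, -2, 0.27],
])

```text
t: 33.62
tcp_pos: [0.5588, -0.0999, 0.2605]
tool_rot: [1.0, -0.023, -0.001, -0.001]
force: [-0.1, 0.5, 0.0]
finger_gap: 0.73
gripper_force: 0.0
```

```bash
python3 bar.py w20
```

```text
t 33.67 tcp [ 558.9 -100.   260.8] eul [-1.7996e+02  1.2000e-01 -2.6800e+00] F [-0.5  0.1  1.2]
hook bar y -185.9 slope 0.08 strap x [39.3 54.6] y [-208.8 -166.1] 536
hook bar y -91.9 slope 0.29 strap x None y None 0
hook bar y 1.6 slope 0.42 strap x [39.3 54.7] y [-19.9  23. ] 660
hook bar y 94.8 slope 0.54 strap x [39.2 54.3] y [ 74.7 117.2] 616
```

Request:
move_arm([
  [0, 0, 0, 30, 0, 0, 0.27],
  [0, 0, 0, 46, -0.3, 20, 0.27],
  [0, 0, 0, 46, -0.3, 60, 0.27],
  [0, 0, 0, 46, -0.3, 95, 0.27],
  [0, 0, 0, 46, -0.3, 114, 0.27],
  [0, 0, 0, 46, -0.3, 114, 0.27],
  [0, 0, 0, 46, -0.3, 114, 0.27],
  [0, 0, 0, 46, -0.3, 114, 1],
  [0, 0, 0, 46, -0.3, 114, 1],
  [0, 0, 0, 46, -0.3, 114, 1],
  [0, 0, 0, 46, -0.3, 114, 1],
  [0, 0, 0, 46, -0.3, 114, 1],
])

```text
t: 34.67
tcp_pos: [0.6077, -0.1026, 0.1497]
tool_rot: [1.0, -0.023, 0.002, 0.0]
force: [0.1, 1.2, 7.7]
finger_gap: 0.494
gripper_force: 72.7
```

Request:
move_arm([
  [0, 0, 0, 0, 0, 0, 1],
  [0, 0, 0, 0, 0, -10, 1],
  [0, 0, 0, 0, 0, -18, 1],
  [0, 0, 0, 0, 0, -26, 1],
  [0, 0, 0, 0, 0, -26, 1],
  [0, 0, 0, 0, 0, -26, 1],
  [0, 0, 0, 0, 0, -26, 1],
])

```text
t: 35.25
tcp_pos: [0.6061, -0.1025, 0.1732]
tool_rot: [1.0, -0.023, -0.0, -0.0]
force: [-0.6, -0.3, -0.6]
finger_gap: 0.494
gripper_force: 71.9
```

Request:
move_arm([
  [0, 0, 0, 0, 0, 0, 1],
  [0, 0, 0, 0, 0, 0, 1],
  [0, 0, 0, 0, 0, 0, 1],
])

```text
t: 35.5
tcp_pos: [0.606, -0.1024, 0.1727]
tool_rot: [1.0, -0.023, -0.001, -0.0]
force: [0.2, -0.8, -0.7]
finger_gap: 0.493
gripper_force: 71.9
```

```bash
python3 go.py 0.525 -0.1 0.20 -2.6  0.436 -0.3555 0.16 -2.6
```

```text
[0, 0, -0.1, -81.0, 1.4, -27.3] rows>= 3
[0, 0, 0.0, -77.3, 259.3, 40.0] rows>= 7
```

Empty again; hang it back. Hook 1 must be the third full one.

Request:
move_arm([
  [0, 0, 0, 0, 0, 10, 1],
  [0, 0, 0, 0, 0, 18, 1],
  [0, 0, 0, 0, 0, 24, 1],
  [0, 0, 0, 0, 0, 26, 1],
  [0, 0, 0, 0, 0, 26, 1],
  [0, 0, 0, 0, 0, 26, 0.27],
  [0, 0, 0, 0, 0, 26, 0.27],
  [0, 0, 0, 0, 0, 26, 0.27],
  [0, 0, 0, 0, 0, 26, 0.27],
  [0, 0, 0, 0, 0, 0, 0.27],
  [0, 0, 0, 0, 0, -40, 0.27],
  [0, 0, 0, 0, 0, -80, 0.27],
])

```text
t: 36.5
tcp_pos: [0.6052, -0.1021, 0.2522]
tool_rot: [1.0, -0.024, -0.003, -0.001]
force: [0.2, -1.0, -0.1]
finger_gap: 0.734
gripper_force: 0.0
```

Request:
move_arm([
  [0, 0, 0, -48, 94, -8, 0.27],
  [0, 0, 0, -48, 94, -8, 0.27],
  [0, 0, 0, -48, 94, -8, 0.27],
  [0, 0, 0, -48, 94, -8, 0.27],
  [0, 0, 0, -48, 94, -8, 0.27],
  [0, 0, 0, -48, 94, -8, 0.27],
  [0, 0, 0, -48, 94, -8, 0.27],
])

```text
t: 37.08
tcp_pos: [0.5543, -0.1931, 0.2607]
tool_rot: [1.0, -0.023, -0.0, -0.0]
force: [-0.6, -0.3, 0.9]
finger_gap: 0.729
gripper_force: 0.0
```

```bash
python3 bar.py w21
```

```text
t 37.13 tcp [ 554.3 -193.   260.7] eul [-1.7996e+02  4.0000e-02 -2.6000e+00] F [-0.1  0.3  0. ]
hook bar y -184.0 slope 0.09 strap x None y None 0
hook bar y -90.0 slope 0.26 strap x [38.8 54.1] y [-112.6  -69.3] 637
hook bar y 3.3 slope 0.38 strap x [39.2 54.5] y [-18.   24.9] 656
```

Request:
move_arm([
  [0, 0, 0, 30, 1.4, 0, 0.27],
  [0, 0, 0, 46, 1.4, 20, 0.27],
  [0, 0, 0, 46, 1.4, 60, 0.27],
  [0, 0, 0, 46, 1.4, 95, 0.27],
  [0, 0, 0, 46, 1.4, 114, 0.27],
  [0, 0, 0, 46, 1.4, 114, 0.27],
  [0, 0, 0, 46, 1.4, 114, 0.27],
  [0, 0, 0, 46, 1.4, 114, 1],
  [0, 0, 0, 46, 1.4, 114, 1],
  [0, 0, 0, 46, 1.4, 114, 1],
  [0, 0, 0, 46, 1.4, 114, 1],
  [0, 0, 0, 46, 1.4, 114, 1],
])

```text
t: 38.13
tcp_pos: [0.6015, -0.1974, 0.1496]
tool_rot: [1.0, -0.024, 0.002, 0.0]
force: [1.8, 4.5, 6.8]
finger_gap: 0.494
gripper_force: 73.7
```

Request:
move_arm([
  [0, 0, 0, 0, 0, 0, 1],
  [0, 0, 0, 0, 0, -10, 1],
  [0, 0, 0, 0, 0, -18, 1],
  [0, 0, 0, 0, 0, -26, 1],
  [0, 0, 0, 0, 0, -26, 1],
  [0, 0, 0, 0, 0, -26, 1],
  [0, 0, 0, 0, 0, -26, 1],
])

```text
t: 38.72
tcp_pos: [0.5993, -0.1977, 0.1728]
tool_rot: [1.0, -0.024, -0.001, -0.0]
force: [-0.1, 0.5, -7.1]
finger_gap: 0.497
gripper_force: 72.9
```

Request:
move_arm([
  [0, 0, 0, 0, 0, 0, 1],
  [0, 0, 0, 0, 0, 0, 1],
  [0, 0, 0, 0, 0, 0, 1],
])

```text
t: 38.97
tcp_pos: [0.5995, -0.1976, 0.1727]
tool_rot: [1.0, -0.023, -0.0, -0.0]
force: [-0.5, -0.7, -6.2]
finger_gap: 0.495
gripper_force: 72.9
```

```bash
python3 go.py 0.52 -0.195 0.18 -2.6  0.4375 -0.3555 0.155 -2.6;python3 meas.py
```

```text
[0, 0, -0.1, -79.6, 1.1, -7.3] rows>= 2
[0, 0, 0.0, -75.1, 164.1, 25.0] rows>= 5
plate [0.5185 0.3474] 88.2 [0.0542 0.0224] 89
plate [ 0.4836 -0.3432] 100.1 [0.0515 0.0236] 93
plate [0.4169 0.3495] 87.7 [0.0527 0.0234] 93
plate [ 0.3841 -0.3624] 101.8 [0.0504 0.0213] 84
block [ 0.4337 -0.3561] 11.4 [0.0761 0.0491] 289
```

Request:
move_arm([
  [0, 0, 0, -20, 0, -3, 1],
  [0, 0, 0, -50, 0, -5, 1],
  [0, 0, 0, -80, 2, -7, 1],
  [0, 0, 0, -95, 30, -5, 1],
  [0, 0, 0, -110, 65, 0, 1],
  [0, 0, 0, -126, 100, 6, 1],
  [0, 0, 0, -142, 135, 12, 1],
  [0, 0, 0, -153, 160, 16, 1],
  [0, 0, 0, -154.5, 165, 18, 1],
  [0, 0, 0, -154.5, 165, 18, 1],
  [0, 0, 0, -154.5, 165, 18, 1],
  [0, 0, 0, -154.5, 165, 18, 1],
])

```text
t: 40.02
tcp_pos: [0.438, -0.3539, 0.1553]
tool_rot: [1.0, -0.023, -0.0, -0.001]
force: [0.5, -0.6, -6.9]
finger_gap: 0.499
gripper_force: 73.4
```

```bash
python3 go.py 0.438 -0.3554 0.1145 -2.6
```

```text
[0, 0, -0.0, 0.0, 1.5, 40.8] rows>= 1
```

Request:
move_arm([
  [0, 0, 0, 0, 1.5, 18, 1],
  [0, 0, 0, 0, 1.5, 34, 1],
  [0, 0, 0, 0, 1.5, 39, 1],
  [0, 0, 0, 0, 1.5, 41, 1],
  [0, 0, 0, 0, 1.5, 41, 1],
  [0, 0, 0, 0, 1.5, 41, 1],
])

```text
t: 40.52
tcp_pos: [0.4384, -0.3566, 0.1149]
tool_rot: [1.0, -0.023, 0.0, 0.0]
force: [-1.1, -0.1, -7.4]
finger_gap: 0.499
gripper_force: 73.5
```

Request:
move_arm([
  [0, 0, 0, 0, 0, 1, 1],
  [0, 0, 0, 0, 0, 2, 1],
  [0, 0, 0, 0, 0, 2, 1],
  [0, 0, 0, 0, 0, 2, 1],
])

```text
t: 40.85
tcp_pos: [0.4382, -0.3572, 0.1131]
tool_rot: [1.0, -0.024, 0.001, 0.001]
force: [0.5, -0.5, -2.6]
finger_gap: 0.496
gripper_force: 74.0
```

Partial contact. One more millimetre, then release.

Request:
move_arm([
  [0, 0, 0, 0, 0, 0.7, 1],
  [0, 0, 0, 0, 0, 0.7, 1],
  [0, 0, 0, 0, 0, 0.7, 0.3],
  [0, 0, 0, 0, 0, 0.7, 0.3],
  [0, 0, 0, 0, 0, 0.7, 0.3],
  [0, 0, 0, 0, 0, 0.7, 0.3],
  [0, 0, 0, 0, 0, -20, 0.3],
  [0, 0, 0, 0, 0, -55, 0.27],
  [0, 0, 0, 0, 0, -90, 0.27],
  [0, 0, 0, 0, 0, -125, 0.27],
  [0, 0, 0, 0, 0, -148, 0.27],
  [0, 0, 0, 0, 0, -148, 0.27],
])

```text
t: 41.85
tcp_pos: [0.4399, -0.3593, 0.2661]
tool_rot: [1.0, -0.023, 0.004, 0.005]
force: [0.6, -1.3, 0.9]
finger_gap: 0.731
gripper_force: 0.0
```

Request:
move_arm([
  [0, 0, 0, 0, 0, 0, 0.27],
  [0, 0, 0, 0, 0, 0, 0.27],
  [0, 0, 0, 0, 0, 0, 0.27],
])

```text
t: 42.1
tcp_pos: [0.4369, -0.3559, 0.2586]
tool_rot: [1.0, -0.023, -0.001, -0.001]
force: [-0.3, -0.6, -0.2]
finger_gap: 0.731
gripper_force: 0.0
```

```bash
python3 cans.py w22; python3 - <<'E'
from h import *
b=snap("top");save(cv2.resize(b["img"][140:250,140:380],None,fx=3.33,fy=3.33,interpolation=cv2.INTER_CUBIC),"topend.png")
E
```

```text
t 42.15 tcp [ 437.  -356.   258.5] eul [-1.7984e+02  1.5000e-01 -2.6900e+00] F [-0.6 -0.3 -0.4]
lid 1011 rect c [ 437.9 -360. ] wh [50.4 48.8] a 27.8 med [ 447.  -359.4   77.9]
strap 779 rect c [ 437.5 -358.9] wh [43.5 16.2] a 87.4 med [ 438.3 -359.   113.9]
block 677 rect c [ 435.2 -358.1] wh [80.4 49.9] a 11.6 med [ 465.2 -349.8   22.6]
```

View pics/topend.png

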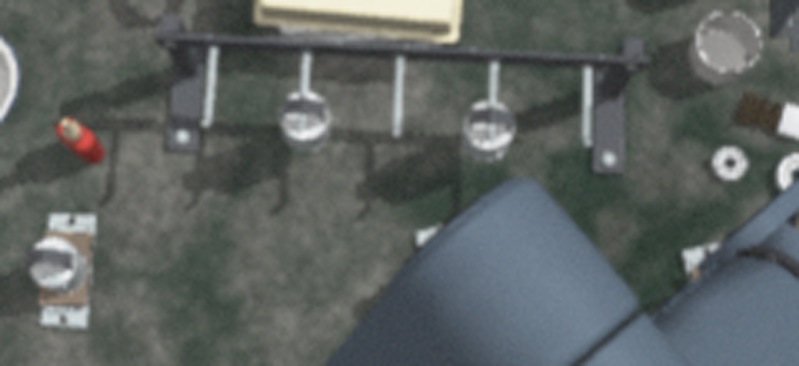

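Two cans hang at (306,118) and (489,127), the left can stands on its block at (55,263), and the bottle is untouched. Check the right pad's fit more carefully, from the pictures already taken.

```bash
python3 - <<'E'
from h import *
for f,c0,yaw in(("w5",(.4377,-.3575),11.9),("w22",(.4377,-.3575),11.9),("w9",(.4600,-.072),16.9),("w19",(.46,-.072),16.9),("w13",(.4696,.3466),-2.4),("w16",(.4696,.3466),-2.4)):
    s=dict(np.load(f+".npz"));P=cloud(s);Z=P[...,2];t=np.radians(yaw);d=P[...,:2]-c0
    X=1000*(d@[np.cos(t),np.sin(t)]);Y=1000*(d@[-np.sin(t),np.cos(t)])
    near=(abs(X)<70)&(abs(Y)<32)
    for n,lo,hi in(("block",.0175,.027),("plate",.004,.0155)):
        k=near&(Z>lo)&(Z<hi);k=k&(abs(Y)<15);print(f,n,"x",np.percentile(X[k],[.3,99.7]).round(1),end=" ")
        k=near&(Z>lo)&(Z<hi);print("y",np.percentile(Y[k],[.3,99.7]).round(1),k.sum())
E
```

```text
w5 block x [-41.6  37.9] y [-24.4  25.2] 6685
w5 plate x [-60.4  60.8] y [-24.6  25.2] 2816
w22 block x [-42.3  37.6] y [-25.1  25. ] 730
w22 plate x [-61.   60.8] y [-24.6  25.3] 1165
w9 block x [-40.1  39.4] y [-24.7  24.9] 6532
w9 plate x [-59.5  60.7] y [-24.9  24.7] 2673
w19 block x [19.5 39.6] y [-24.8  24.9] 828
w19 plate x [-60.8  61. ] y [-24.6  25. ] 1122
w13 block x [-39.7  40. ] y [-24.9  24.8] 6528
w13 plate x [-60.5  60.5] y [-25.   24.9] 2675
w16 block x [17.6 39.7] y [-24.6  25. ] 848
w16 plate x [-60.1  61. ] y [-24.9  25. ] 1093
```

```bash
python3 -c "
from station import order;print(order.sign_off())"
```

```text
the job is handed in; nothing more can be done
None
```

I handed the job in, without getting a verdict back. All three blocks measure as seated on their own plates with a full can standing on each, the two empty cans hang on the rail, and the bottle was not knocked. The tightest fit is the right-hand block, about 2 mm off its plate's middle lengthwise (3.5 mm allowed).

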